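# Lock the winder shaft on its flat

## Task

Turn the crank of the small cloth winder until the flat of its shaft squarely faces the cam setscrew (crank arm straight up). Then take the T-handle hex key from its holder, seat it fully in the setscrew and tighten clockwise until the screw bites snugly on the flat, without over-tightening; leave the key standing in the screw and let go.

Things in the scene. Friction and masses are not known exactly. Their poses are not given: they have to be found in the camera images.
- winder: The winder: grey base plate 120 x 110 x 10 mm fixed to the worktop, a block 70 x 50 mm up to 64 mm high, on it an upright aluminium collar (42 mm across, up to 80 mm high) round the setscrew, whose axis stands 18 mm to the +x side of the shaft's. Origin: centre of the underside. The shaft (22 mm thick) runs level along the winder's y axis, 55 mm above the origin; its bare end sticks out on the +y side, the crank is on the -y side.
- crank (a joint): Turn of the crank and shaft about the winder's +y axis (rad); +: the crank arm leans to the winder's +x, about 60 mm arm. At 0 the arm points straight up and the shaft's flat (1.8 mm deep, 12 mm wide, seen on the bare end) faces the winder's +x, square to the setscrew. No stop there; stays where it is left (0.15 N m friction). Range -1.4 to 1.4.
- crank_grip (a point): Middle of the crank's black round grip: 54 mm long, 18 mm thick, lying along the winder's y axis and free to spin on its pin. It circles the shaft axis at 60 mm radius, its middle 80 mm to the -y side of the winder's origin.
- setscrew: Dark steel cam-point setscrew with an upright hexagon socket. Tightens clockwise seen from above, without sinking: the cam on its lower end, inside the block, presses on the shaft. Origin: on its axis, 20 mm under its rim. Socket 15 mm across flats, 16 mm deep; x axis square to one socket flat. Turns at 0.08 N m; bites the flat 0.4 to 1.2 rad in, at no known angle; then stiffens fast; snug at 0.16 to 0.21 N m, 0.25 is too much; stays when let go.
- socket_mouth (a point): Centre of the socket's mouth, level with the screw's rim (92 mm above the worktop); axes as the setscrew.
- key_bar (a point): Centre of the T-handle bar of the hex key: black bar 80 mm long (key's x), 15 mm thick (y), 22 mm high; z up along the key. The key is 122 mm high in all, 0.1 to 0.16 kg. It stands loose in its holder at the start.
- key_tip (a point): Centre of the hex key's lower end, 111 mm under the bar's centre. Hexagon 14 mm across flats, 35 mm long, end slightly chamfered (11 mm across at the very tip); key's x axis square to one flat, so it fits where its x lines up with the setscrew's x, give or take multiples of 60 degrees (about 8 degrees play either way). Shank above 13 mm thick.
- key_holder: Wooden block 70 x 70 x 40 mm fixed to the worktop, with a round hole 21 mm wide and 34 mm deep in its middle in which the key stands. Origin: centre of the underside.
- conical_flask_mid (a point): Conical glass flask 65 mm wide, 105 mm high, a bystander; point half-way up.
- dropper_bottle_mid (a point): Small brown dropper bottle 33 mm wide, 102 mm high, a bystander; point half-way up.
- stopwatch_mid (a point): Black stopwatch 71 x 59 x 17 mm lying flat, a bystander; point half-way up.
Not all that is in view belongs to the job. There is more than one size of the part that bears key_bar; the job needs the smallest.

How it is judged (in metres and radians):
On the way, in this order (a step that is already met when the one before it is completed fails the run):
1. crank let go with the shaft's flat facing the still loose setscrew (within 0.15 rad) (value of joint crank between -0.15 and 0.15 rad and contact force between the fingers and crank below 0.3 N and contact force between setscrew and crank below 2 N), for 0.2 s.
2. hex key seated in the still loose screw, at least 11 mm deep (z of key_tip in the frame of setscrew below 0.009 m and horizontal distance between key_tip and socket_mouth below 0.004 m and contact force between setscrew and crank below 8 N), for 0.1 s.
At the end, for the whole second after the job is handed in: The flat faces up (crank within 0.15 rad of 0), the screw bites on it with 12 to 45 N, and the key stands let go in the socket, at least 11 mm deep and within 10 degrees of upright (value of joint crank between -0.15 and 0.15 rad and z of key_tip in the frame of setscrew below 0.009 m and horizontal distance between key_tip and socket_mouth below 0.004 m and contact force between setscrew and crank between 12 and 45 N and angle between key_tip's own z axis and vertical below 0.17 rad); the robot touches nothing.
It fails at once if screw over-tightened (more than 45 N on the shaft) (contact force between setscrew and crank above 45 N).
It fails at once if screw tightened on the round of the shaft (contact force between setscrew and crank above 10 N and (value of joint crank above 0.3 rad or value of joint crank below -0.3 rad)).
It fails at once if a bystander pushed away by more than 3 cm (distance of any of conical_flask_mid, dropper_bottle_mid, stopwatch_mid from where it was at the start of the episode above 0.03 m).
It also fails if it takes over 70 s, if anything falls off the work surface, if the arm or the gripper's body presses on something with over 40 N, if the wrist force passes 120 N, or if a joint passes its speed limit or range.

## Robot

A 6-joint arm with a two-finger parallel gripper is mounted at the origin on a cart in front of the work surface, level with it; the furniture and walls round the work are solid. World frame = base frame: x ahead of the robot, y to its left, z up, the work surface at z = 0. Lengths are in m, angles in degrees, forces in N, time in s.
With the tool pointing down it reaches from about 0.375 to 0.9 m from the base axis. Payload 3.1 kg.
Tool frame: the origin (TCP) lies between the finger pads; the fingertips stand 11 mm ahead of it and the grasp point (between the pads) lies 8 mm behind it; x points along the fingers, y is the direction in which the jaws open and shut, and the axes are right-handed (so a half turn about x gives the same grasp; the last joint's range is limited). The gripper opens to 87 mm and grips with 3 to 60 N. Pads are 19 mm wide; open, the fingers measure 117 mm over their backs; the gripper's body (75 mm by 190 mm) begins 51 mm behind the grasp point.
Start: joints at [-76.289, 30.224, 82.088, -0, 67.689, -10.227], TCP at [0.254, -0.571, 0.202] pointing down, gripper open.
Joint ranges: [-176.69, 176.69], [-43.24, 126.21], [12.49, 139.97], [-82, 262], [0, 151.66], [-163.58, 163.58]. Speed limits (degrees/s): [159.86, 159.86, 180, 180, 180, 180].

## Interface

Orientations are given as a 3x3 rotation matrix whose columns are the frame's x, y, z axes.
In Python, from rig import bot gives the robot as it stands.
- The arm moves only by the shell command python3 -m inch 'ROWS' [OPENING]. ROWS is a JSON object of lists of equal length, an entry for each row: "dp": the shift along the tool's x, y, z in mm, a list of three; "yaw": the turn about the tool's x in degrees. In form: {"dp": [[tx, ty, tz], ...], "yaw": [yaw, ...]}. A call has 1 to 20 rows; each row shifts and turns the commanded pose from where the row before left it, along the tool's axes as they then stand; what a row does not reach is not made up. A row lasts 1/12 s, in which the tool goes at most 41.7 mm and 7.16 degrees, less where a joint would pass 70% of its speed; a pose out of reach is approached as far as the arm can. A call is refused whole if a number of a shift passes 41.7 or a number of a turn 7.16, either way. A call with a gripper value outside its range is refused whole. OPENING is the finger opening in mm, from 0 to 87, set as the call begins (- or left out, the last holds). The fingers move at their own pace and stop on an object; the grip force is fixed at half the most. Time passes only in rows, so rows that do not move let the fingers close. It gives the time, the measured TCP pose, the force and the opening at its end, in the units of the state.
- bot.read_state(): the state, without advancing time (a new reading comes with each control period).
- bot.capture(name): name is "scene" or "side" or "wrist"; returns a dict with "color" (384x512x3 uint8, red, green, blue), "intrinsics" (3x3 intrinsics, pixels), "pose" (4x4, takes a point from camera to world coordinates). Camera axes: x right, y down, z forward; pixel columns grow to the right and rows downward; lengths in m; the calibration is good to about 2 mm. A picture is of the moment at which its call begins. There is no depth.
- bot.hand_in(): hands the job in, once; it reports no verdict.
The state is a dict: "time_s": time; "joint_positions": joint angles; "qvel": joint speeds; "tau": joint torques, N m; "position": TCP position; "tcp_rot": TCP orientation; "force": force on the tool from outside, world axes, zero at the start; "moment": the same for the moment, N m; "opening": opening from 0.0 (shut) to 1.0 (fully open).
Only numpy, scipy, OpenCV 4.12 (cv2) and the standard library are available. Lean on these libraries where they do the work, as an engineer would, in place of code of your own. Each camera call takes 0.05 s, during which the arm holds its last target.

## Working session

There is one attempt and no reset: what is moved stays moved. The work goes in short steps, Python scripts to look and compute and a shell command to move; the robot and the scene stay as the last step left them, time stands still between calls to the robot, and variables do not carry over. Pictures are saved under pics/ and viewed, and the job is handed in when it is done.

```bash
ls; mkdir -p pics; python3 - <<'E'
from rig import bot
import cv2,numpy as np
s=bot.read_state()
for k in s: print(k,np.round(s[k],3).tolist())
for n in ["scene","side","wrist"]:
    c=bot.capture(n)
    cv2.imwrite(f"pics/{n}0.png",cv2.resize(c["color"][:,:,::-1],(768,576),interpolation=cv2.INTER_CUBIC))
    np.savez(f"pics/{n}0.npz",**c)
    print(n,np.round(c["intrinsics"],1).tolist(),np.round(c["pose"],3).tolist())
E
```

```text
pics
time_s 0.0
joint_positions [-76.289, 30.28, 82.158, -0.0, 67.689, -10.227]
qvel [0.049, 0.004, -0.002, 0.113, -0.06, -0.052]
tau [-0.0, -44.004, -17.659, 0.063, 0.058, -0.0]
position [0.253, -0.57, 0.201]
tcp_rot [[-0.001, 0.406, -0.914], [0.002, -0.914, -0.406], [-1.0, -0.002, -0.0]]
force [0.022, 0.523, 0.408]
moment [-0.052, -0.01, -0.011]
opening 0.998
scene [[412.4, 0.0, 253.1], [0.0, 412.4, 190.2], [0.0, 0.0, 1.0]] [[-0.433, -0.67, 0.603, -0.419], [-0.901, 0.325, -0.287, 0.318], [-0.003, -0.667, -0.745, 1.241], [0.0, 0.0, 0.0, 1.0]]
side [[388.9, 0.0, 251.7], [0.0, 388.9, 192.0], [0.0, 0.0, 1.0]] [[0.944, -0.19, 0.269, 0.211], [-0.329, -0.537, 0.777, -1.014], [-0.003, -0.822, -0.569, 0.762], [0.0, 0.0, 0.0, 1.0]]
wrist [[286.5, 0.0, 252.1], [0.0, 286.5, 187.4], [0.0, 0.0, 1.0]] [[0.407, -0.877, -0.255, 0.324], [-0.914, -0.391, -0.111, -0.54], [-0.002, 0.278, -0.961, 0.384], [0.0, 0.0, 0.0, 1.0]]
```

View pics/scene0.png

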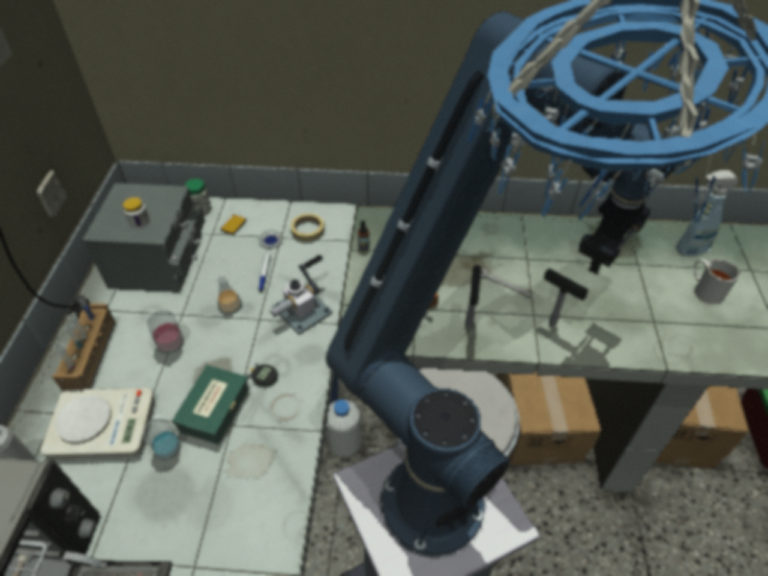

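View pics/side0.png

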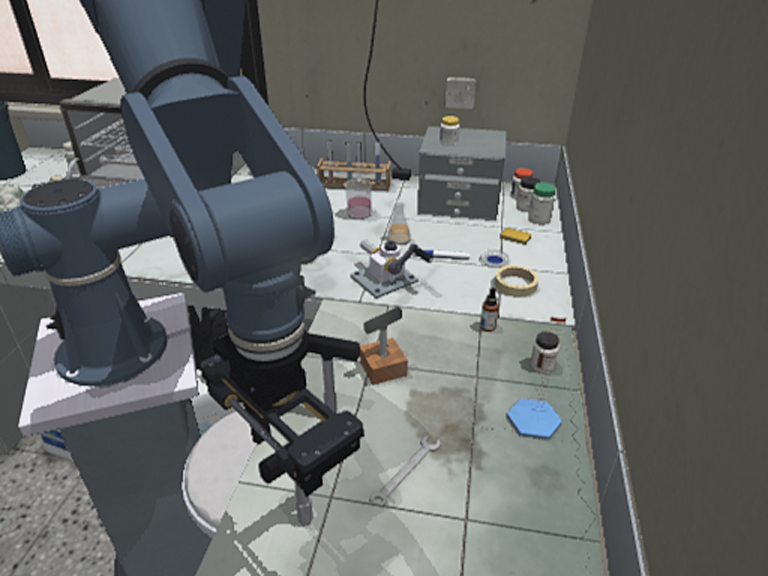

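View pics/wrist0.png

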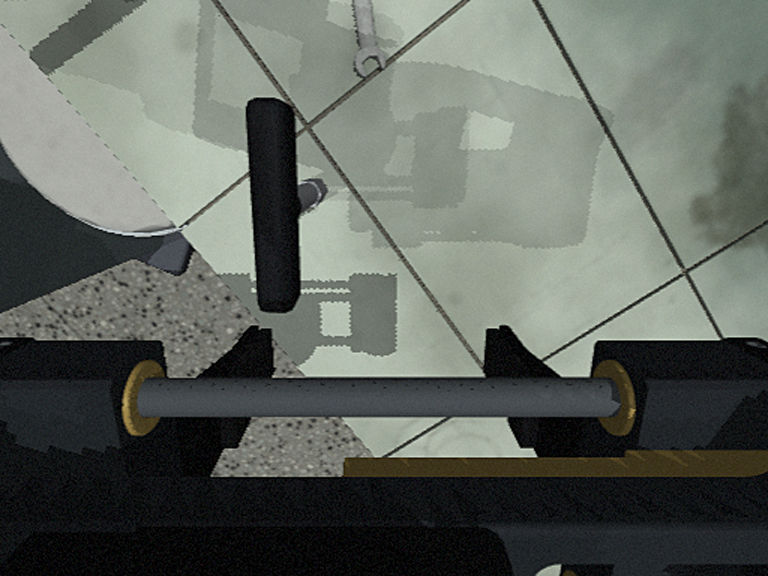

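The scene view shows the winder at (303,303) with its crank grip at (312,265), and two freestanding T-keys at (475,285) and (565,283). The side view shows the winder at (385,270) and a T-key in a wooden block at (383,320). The other two keys are at (330,350) and under the gripper at (305,505). The wrist view shows a large black bar at (272,205).

```bash
cat > h.py <<'E'
import numpy as np,cv2
from rig import bot
def load(n):
    d=np.load(f"pics/{n}.npz"); return {k:d[k] for k in d}
def snap(n,name,scale=1.5,crop=None):
    c=bot.capture(n); np.savez(f"pics/{name}.npz",**c)
    im=c["color"][:,:,::-1]
    if crop: x0,y0,x1,y1=crop; im=im[y0:y1,x0:x1]
    cv2.imwrite(f"pics/{name}.png",cv2.resize(im,None,fx=scale,fy=scale,interpolation=cv2.INTER_CUBIC)); return c
def crop(name,x0,y0,x1,y1,s,out):
    im=load(name)["color"][y0:y1,x0:x1,::-1]
    cv2.imwrite(f"pics/{out}.png",cv2.resize(im,None,fx=s,fy=s,interpolation=cv2.INTER_CUBIC))
def ray(c,px):
    K=c["intrinsics"];T=c["pose"]
    d=T[:3,:3]@np.linalg.inv(K)@np.array([px[0],px[1],1.]);return T[:3,3],d/np.linalg.norm(d)
def plane(c,px,z):
    o,d=ray(c,px);return o+d*(z-o[2])/d[2]
def tri(*cp):
    A=np.zeros((3,3));b=np.zeros(3);R=[ray(c,p) for c,p in cp]
    for o,d in R:
        P=np.eye(3)-np.outer(d,d);A+=P;b+=P@o
    x=np.linalg.solve(A,b)
    return x,[round(1000*np.linalg.norm((np.eye(3)-np.outer(d,d))@(x-o)),1) for o,d in R]
def proj(c,X):
    T=c["pose"];p=c["intrinsics"]@(T[:3,:3].T@(np.array(X)-T[:3,3]));return p[:2]/p[2]
E
python3 - <<'E'
from h import *
crop("side0",210,140,320,270,6,"s_c")
crop("scene0",170,160,240,230,8,"c_c")
c=load("side0");s=load("scene0")
print("holder top",plane(c,(383/1.5,350/1.5),.04)); print("winder",plane(c,(385/1.5,280/1.5),.01),plane(s,(300/1.5,312/1.5),.01))
print("bar holder",plane(c,(383/1.5,318/1.5),.12))
print("bar A",tri((s,(475/1.5,285/1.5)),(c,(330/1.5,347/1.5))))
E
```

```text
holder top [ 0.49439576 -0.22542782  0.04      ]
winder [0.59326404 0.03781326 0.01      ] [0.58326444 0.06764543 0.01      ]
bar holder [ 0.49253529 -0.23012242  0.12      ]
bar A (array([ 0.37159495, -0.3086176 ,  0.1467959 ]), [np.float64(2.6), np.float64(2.6)])
```

View pics/s_c.png

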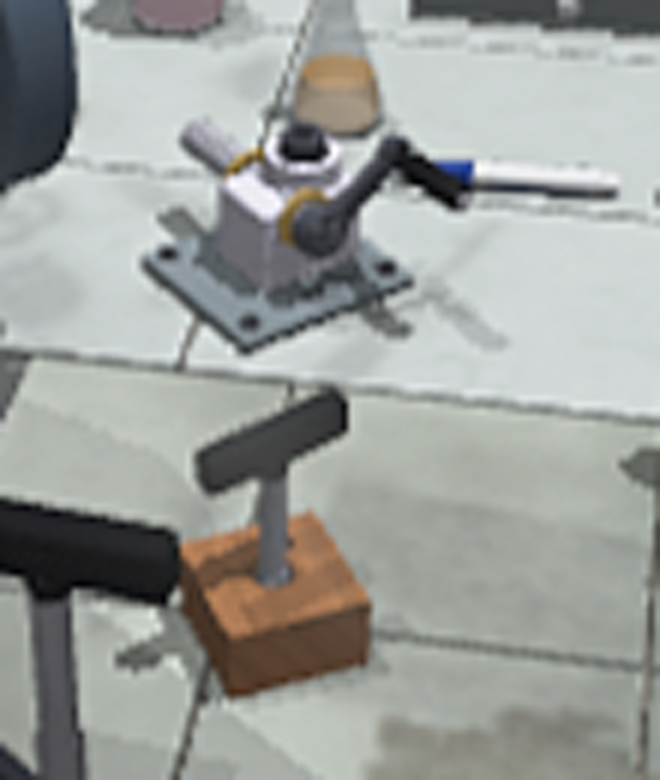

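View pics/c_c.png

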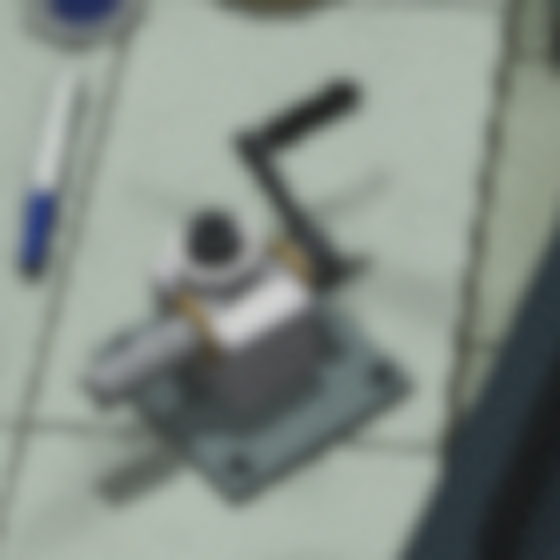

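```bash
python3 -m inch '{"dp":[[-7,-18,-24],[-7,-18,-24],[-7,-18,-24],[-7,-18,-24],[-7,-18,-24],[-7,-18,-24],[-7,-18,-24],[-7,-18,-24],[-7,-18,-24],[-7,-18,-24],[-7,-18,-24],[-7,-18,-24],[0,0,0],[0,0,0]],"yaw":[0,0,0,0,0,0,0,0,0,0,0,0,0,0]}'
python3 -c "
from h import *
snap('wrist','w1');snap('scene','s1');snap('side','d1')"
```

```text
time_s: 1.32
position: [0.4297, -0.2557, 0.2864]
tcp_rot: [[0.0, 0.409, -0.913], [-0.001, -0.913, -0.409], [-1.0, 0.001, 0.0]]
force: [-0.4, -0.3, -1.2]
opening: 1.0
```

View pics/w1.png

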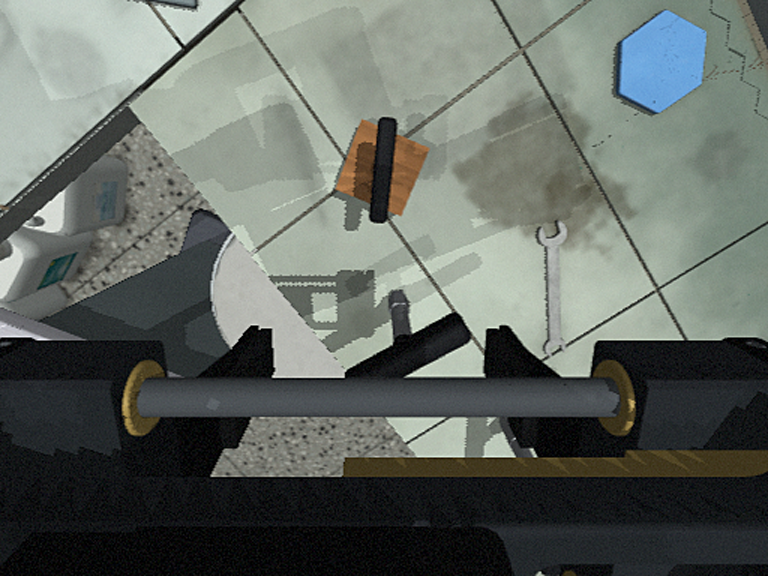

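The wrist view shows the wooden holder at (383,170) with the small T-bar across it. The larger key is at (410,345) and stands free. Next I look at the winder.

```bash
python3 -m inch '{"dp":[[0,-22,-19],[0,-22,-19],[0,-22,-19],[0,-22,-19],[0,-22,-19],[0,-22,-19],[0,-22,-19],[0,-22,-19],[0,-22,-19],[0,-22,-19],[0,0,0],[0,0,0]],"yaw":[0,0,0,0,0,0,0,0,0,0,0,0]}'
python3 -c "
from h import *
snap('wrist','w2');snap('scene','s2');snap('side','d2')"
```

```text
time_s: 2.47
position: [0.5136, 0.0211, 0.2854]
tcp_rot: [[-0.001, 0.407, -0.914], [-0.0, -0.914, -0.407], [-1.0, -0.0, 0.001]]
force: [0.8, -0.4, 0.3]
opening: 1.001
```

View pics/w2.png

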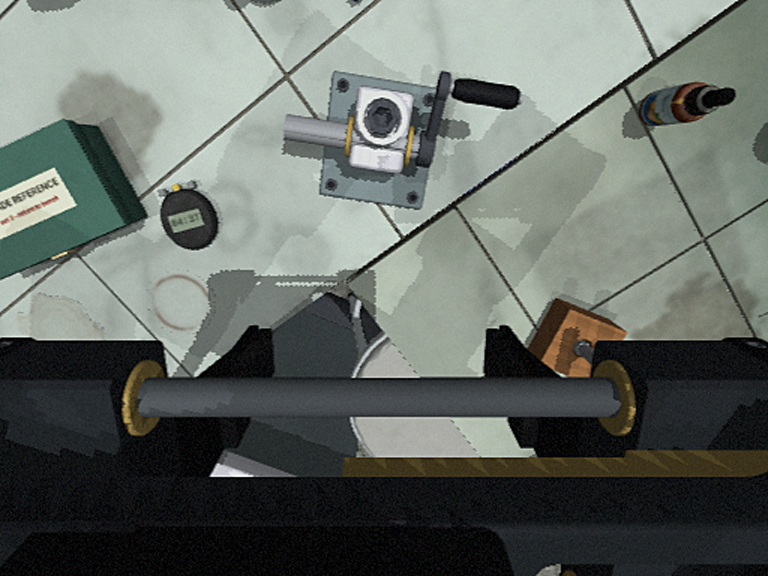

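View pics/s2.png

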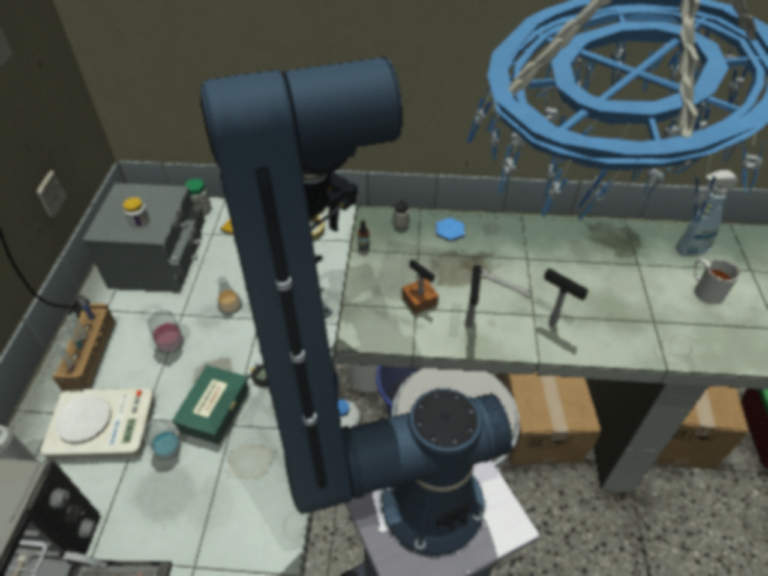

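View pics/d2.png

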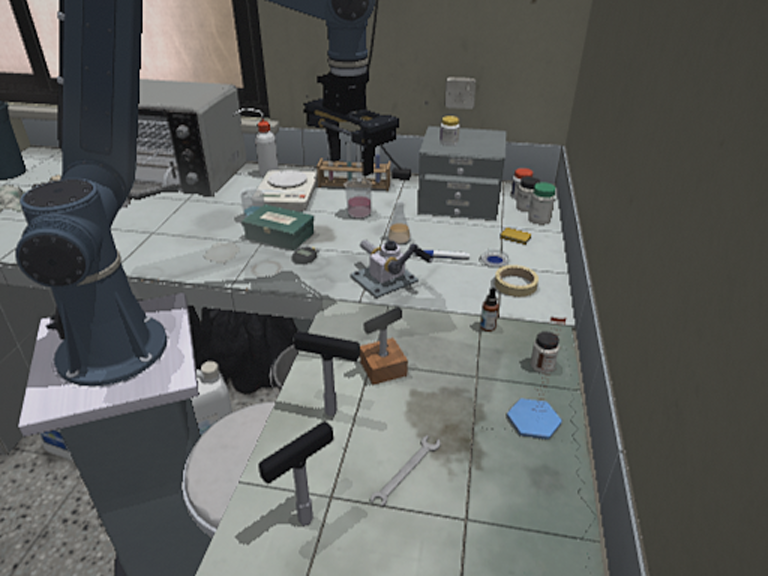

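Three T-keys could be taken for the wanted one, by side-view pixel: (383,320) in the wooden block, and (328,347) and (297,452), both larger and freestanding. I choose the one in the block because it is the smallest and is in the holder. I'll crop in on it and the winder.

```bash
python3 -c "
from h import *
crop('w2',185,35,355,150,4.7,'w2c')
crop('d2',205,140,300,260,6,'d2c')"
```

```text
(no output)
```

View pics/w2c.png

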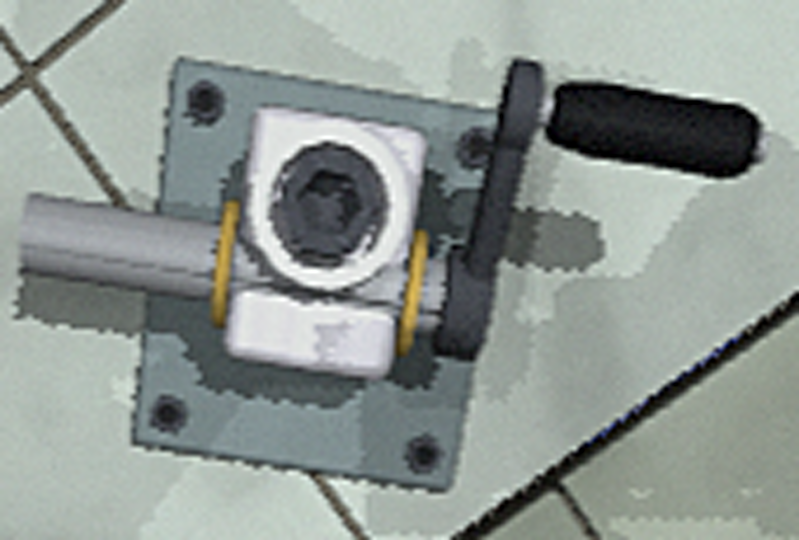

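View pics/d2c.png

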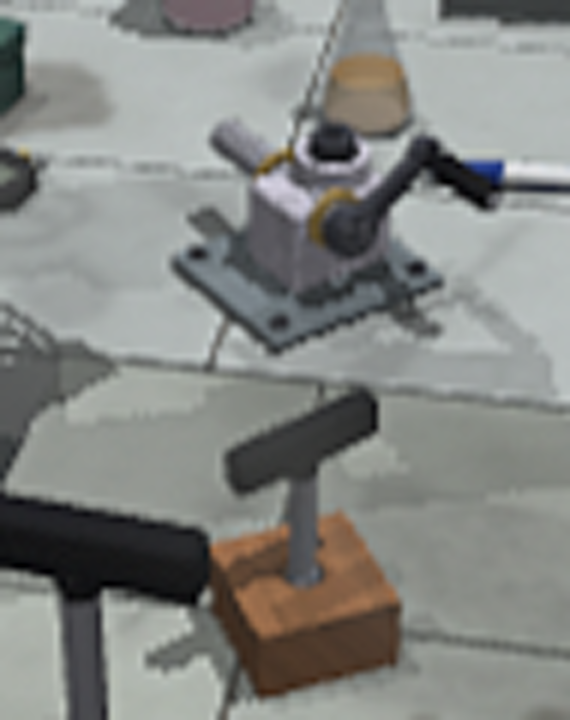

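The wrist crop shows the base corners at (180,58), (135,443) and (445,490), the socket at (328,203) and the grip from (550,112) to (762,145). The side crop shows the small key in the block.

```bash
python3 -c "
from h import *
w=load('w2');d=load('d2')
f=lambda x,y:(x/4.7+185-.4,y/4.7+35-.4)
g=lambda x,y:(x/6+205-.4,y/6+140-.4)
C=[plane(w,f(*p),.01) for p in [(180,58),(135,443),(445,490)]]
for c in C: print(c)
print('lens',np.linalg.norm(C[0]-C[1]),np.linalg.norm(C[2]-C[1]))
xa=(C[0]-C[1]);print('x yaw',np.degrees(np.arctan2(xa[1],xa[0])));ya=C[1]-C[2];print('y yaw-90',np.degrees(np.arctan2(ya[1],ya[0]))-90)
print('ctr',(C[0]+C[2])/2)
D=[plane(d,g(*p),.01) for p in [(175,262),(277,348),(440,280)]];print('side corners',D)
print('screw rim tri',tri((w,f(328,203)),(d,g(333,135))), plane(w,f(328,203),.092),plane(d,g(333,135),.092))
print('grip outer',tri((w,f(760,143)),(d,g(490,190))));print('grip inner',tri((w,f(550,112)),(d,g(430,160))))
print('arm top',tri((w,f(520,90)),(d,g(430,148))))
s=load('s2');k=load('w1')
print('bar', tri((k,(383/1.5,170/1.5)),(d,g(302,440)),(s,(422/1.5,270/1.5))))
e1=plane(k,(386/1.5,118/1.5),.128);e2=plane(k,(379/1.5,221/1.5),.128);print(e1,e2,np.linalg.norm(e1-e2),np.degrees(np.arctan2(*(e1-e2)[1::-1])))
crop('w1',200,60,310,170,7,'w1c');crop('s2',220,160,320,230,7,'s2c')
"
```

```text
[0.63944292 0.12410091 0.01      ]
[0.5247447  0.09305797 0.01      ]
[ 0.55294146 -0.00838833  0.01      ]
lens 0.1188248570946959 0.10529201788120472
x yaw 15.144217051626365
y yaw-90 15.533147420063088
ctr [0.59619219 0.05785629 0.01      ]
side corners [array([0.52466343, 0.08474616, 0.01      ]), array([ 0.55266183, -0.01701393,  0.01      ]), array([0.66369906, 0.01556962, 0.01      ])]
screw rim tri (array([0.61382333, 0.0626043 , 0.09064833]), [np.float64(0.4), np.float64(0.4)]) [0.61330775 0.06270207 0.092     ] [0.61343764 0.06034832 0.092     ]
grip outer (array([ 0.67046216, -0.03205513,  0.09749235]), [np.float64(0.4), np.float64(0.4)])
grip inner (array([0.65661515, 0.01946765, 0.09004122]), [np.float64(0.4), np.float64(0.4)])
arm top (array([0.65896966, 0.0286423 , 0.09194358]), [np.float64(0.9), np.float64(0.9)])
bar (array([ 0.49097263, -0.23211216,  0.11799463]), [np.float64(1.0), np.float64(0.6), np.float64(1.1)])
[ 0.52729314 -0.21823096  0.128     ] [ 0.45514813 -0.24495588  0.128     ] 0.07693584382762177 20.326311858172925
```

View pics/w1c.png

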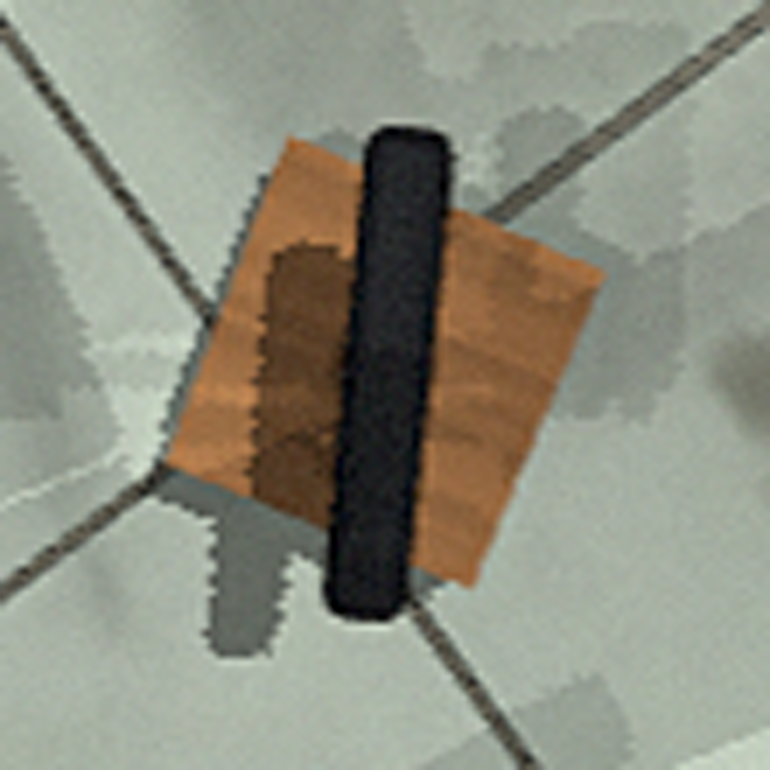

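View pics/s2c.png

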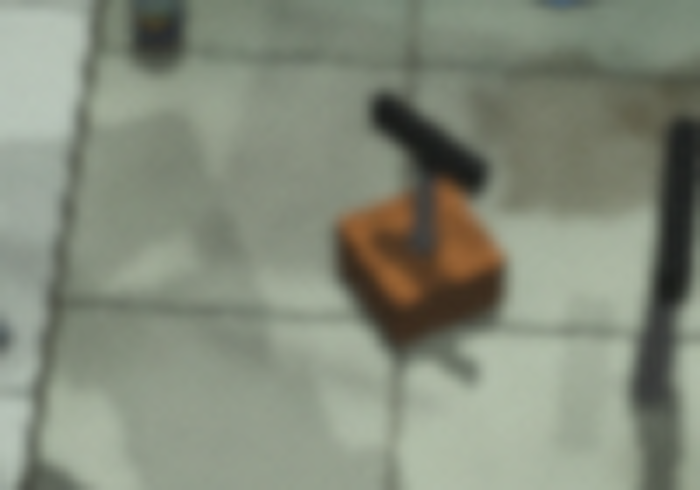

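Winder yaw is about 15.3°, with its origin near (0.596, 0.057). The crank is at about 51°, with the grip middle near (0.663, -0.007, 0.094). I turn the jaws along the winder's x axis and move above the grip.

```bash
python3 -m inch '{"dp":[[0,0,0],[0,0,0],[0,0,0],[0,0,0],[0,0,0],[0,0,0],[0,0,0],[0,0,0],[0,0,0],[0,0,0],[0,0,0],[0,0,0],[0,27,13.5],[0,27,13.5],[0,27,13.5],[0,27,13.5],[0,27,13.5],[0,0,0],[0,0,0]],"yaw":[-6.8,-6.8,-6.8,-6.8,-6.8,-6.8,-6.8,-6.8,-6.8,-6.8,-6.8,-6.5,0,0,0,0,0,0,0]}' 60
python3 -c "
from h import *
snap('wrist','w3');snap('side','d3')
print(bot.read_state()['joint_positions'])"
```

```text
time_s: 4.2
position: [0.6621, -0.0108, 0.2848]
tcp_rot: [[-0.002, 0.966, 0.26], [-0.0, 0.26, -0.966], [-1.0, -0.002, -0.0]]
force: [0.0, -0.1, -0.2]
opening: 0.688
[-1.04969757e+01  2.89205703e+01  7.06095099e+01 -5.21046421e-03
  8.05920394e+01 -2.56337277e+01]
```

View pics/w3.png

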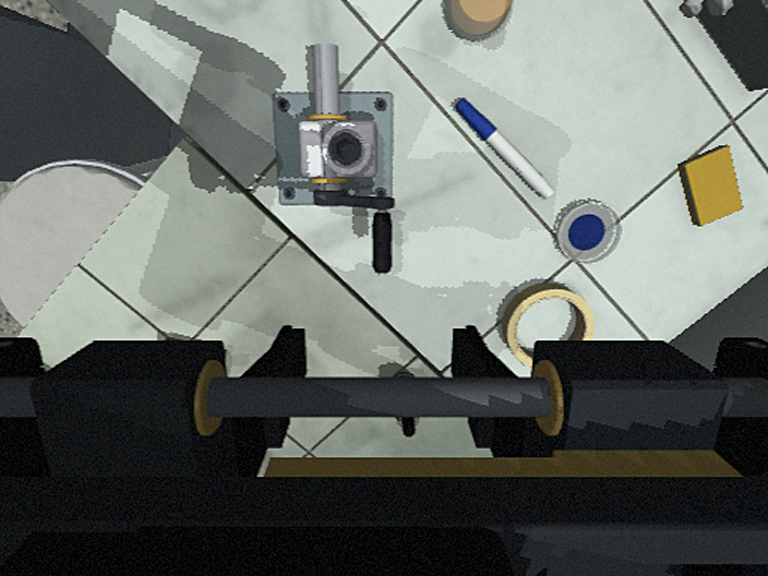

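The wrist view shows the winder aligned with the image, the grip from (382,212) to (382,270) and the dropper bottle behind the fingers at (405,385). I check the bottle's clearance and refine the grip position.

```bash
python3 -c "
from h import *
w2=load('w2');w=load('w3');d=load('d2')
f=lambda x,y:(x/4.7+185-.4,y/4.7+35-.4)
h=lambda x,y:(x/1.5-.2,y/1.5-.2)
print('bottle',plane(d,h(490,325),.02),plane(d,h(490,310),.05),plane(w2,h(685,105),.05))
print('screw',tri((w2,f(328,203)),(w,h(347,149))))
print('grip in',tri((w2,f(550,112)),(w,h(382,212))));print('grip out',tri((w2,f(760,143)),(w,h(382,271))))
crop('w3',175,20,275,190,4.3,'w3c');crop('d3',220,130,340,230,6,'d3c')
"
```

```text
bottle [ 0.73475881 -0.20185769  0.02      ] [ 0.73707242 -0.19086532  0.05      ] [ 0.73772671 -0.18259605  0.05      ]
screw (array([0.61425403, 0.06275709, 0.0805044 ]), [np.float64(0.3), np.float64(0.3)])
grip in (array([0.65730103, 0.01921719, 0.08839999]), [np.float64(0.0), np.float64(0.0)])
grip out (array([ 0.6709537 , -0.03146082,  0.09628776]), [np.float64(1.0), np.float64(1.0)])
```

View pics/w3c.png

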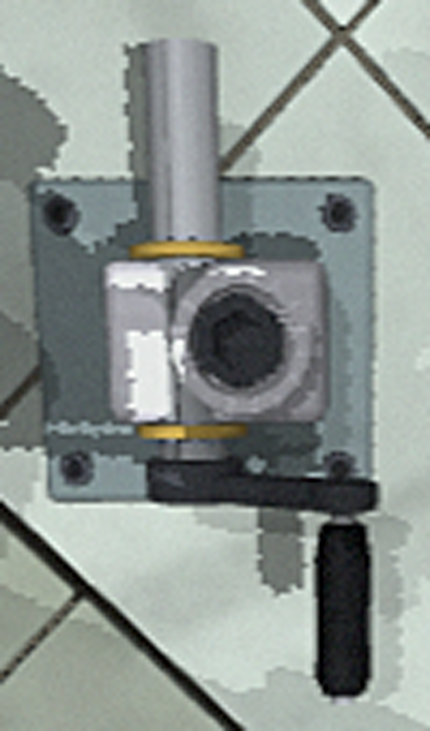

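View pics/d3c.png

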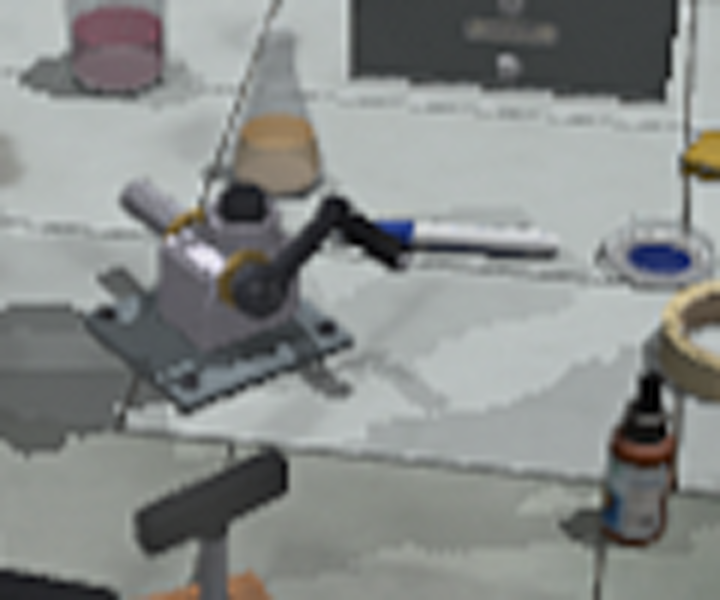

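```bash
python3 -m inch '{"dp":[[20,0.5,-0.5],[20,0.5,-0.5],[20,0.5,-0.5],[20,0.5,-0.5],[20,0.5,-0.5],[20,0.5,-0.5],[20,0,-0.5],[20,0,0],[20,0,0],[19,0,0],[0,0,0],[0,0,0]],"yaw":[0,0,0,0,0,0,0,0,0,0,0,0]}' 60
python3 -c "
from h import *
snap('wrist','w4');snap('side','d4',6,(220,130,340,230))"
```

```text
time_s: 5.3
position: [0.6619, -0.0042, 0.0868]
tcp_rot: [[-0.003, 0.965, 0.263], [0.0, 0.263, -0.965], [-1.0, -0.003, -0.001]]
force: [0.5, 0.2, -0.1]
opening: 0.689
```

View pics/w4.png

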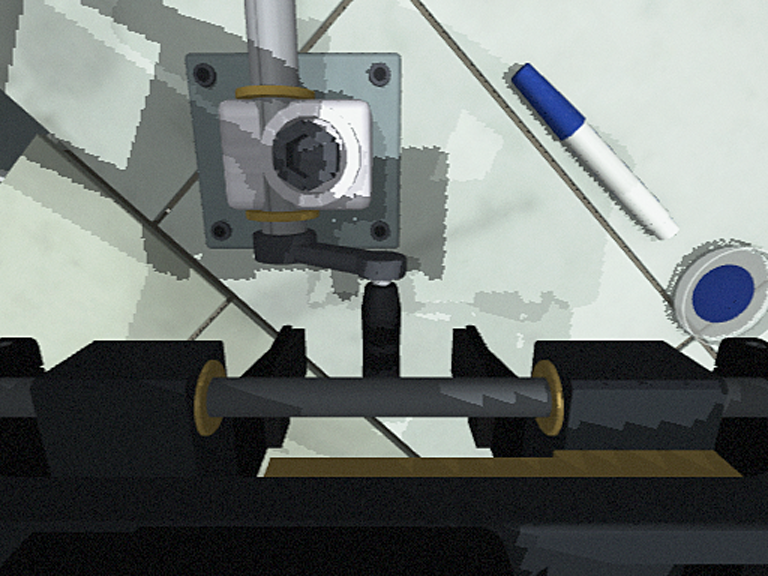

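View pics/d4.png

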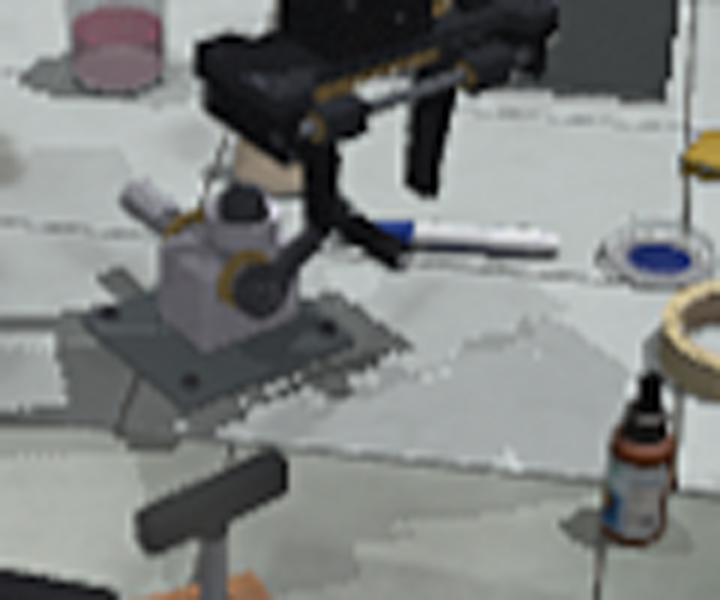

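The grip is centred between the fingers at (382,330). I close on it.

```bash
python3 -m inch '{"dp":[[0,0,0],[0,0,0],[0,0,0],[0,0,0],[0,0,0],[0,0,0],[0,0,0],[0,0,0]],"yaw":[0,0,0,0,0,0,0,0]}' 5
```

```text
time_s: 6.07
position: [0.6635, -0.0042, 0.087]
tcp_rot: [[-0.0, 0.965, 0.263], [0.0, 0.263, -0.965], [-1.0, -0.0, -0.0]]
force: [-0.2, 0.6, -0.4]
opening: 0.165
```

```bash
python3 -m inch '{"dp":[[-4.6,-3.7,0],[-4.3,-4.3,0],[-3.8,-4.6,0],[-3.7,-5.5,0],[-3,-5.8,0],[-2.3,-6.2,0],[-1.7,-6.4,0],[-0.9,-5.9,0],[-0.3,-6,0],[0,0,0],[0,0,0],[0,0,0]],"yaw":[0,0,0,0,0,0,0,0,0,0,0,0]}'
python3 -c "
from h import *
snap('wrist','w5');snap('side','d5',6,(220,130,340,230))
p=bot.read_state()['position'];R=np.array([[.9646,-.2639],[.2639,.9646]]);print(R.T@(p[:2]-np.array([.596,.057])),p[2],bot.read_state()['force'])"
```

```text
time_s: 7.07
position: [0.6171, -0.017, 0.1116]
tcp_rot: [[0.0, 0.965, 0.263], [0.0, 0.263, -0.965], [-1.0, 0.0, 0.0]]
force: [0.0, -0.1, -0.1]
opening: 0.059
[ 0.00096396 -0.07692122] 0.11154047329443363 [ 0.49368327 -0.51760762  0.70808905]
```

View pics/w5.png

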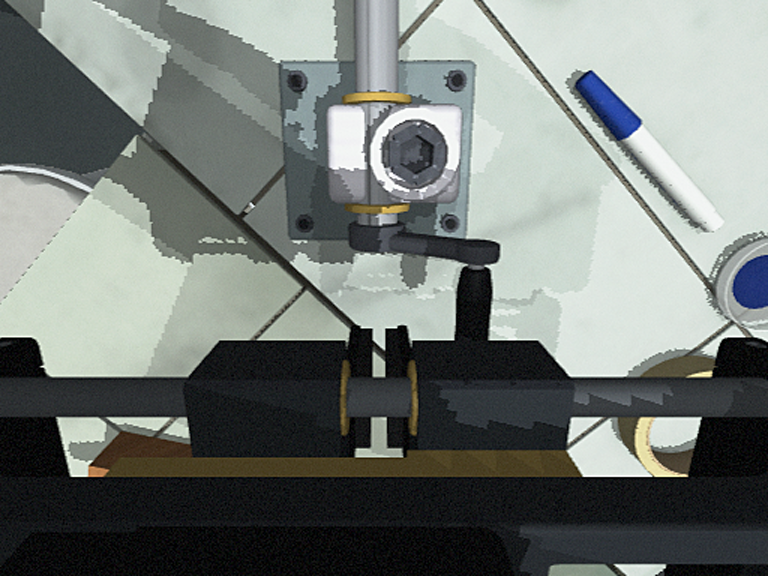

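View pics/d5.png

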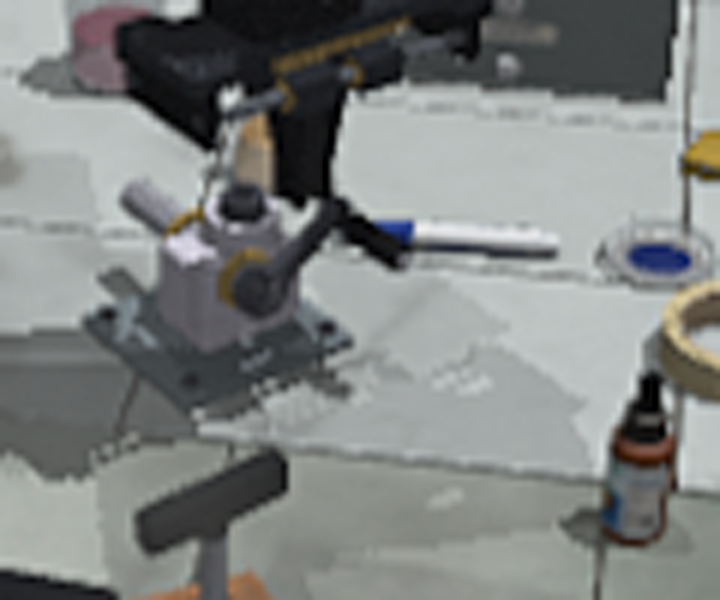

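The crank has not moved: the fingers closed over the top of the grip. In w5 the inner end of the grip is still at (477,270). I measure its height again from several wrist views.

```bash
python3 -c "
from h import *
w2=load('w2');w3=load('w3');w4=load('w4');w5=load('w5');d=load('d5')
f=lambda x,y:(x/4.7+185-.4,y/4.7+35-.4)
h=lambda x,y:(x/1.5-.2,y/1.5-.2)
k=lambda x,y:(x/4.3+175-.4,y/4.3+20-.4)
P=[(w2,f(550,112)),(w3,k(344,522)),(w4,h(381,283)),(w5,h(477,268))]
x,e=tri(*P);print('inner end of grip top',x,e)
print(tri(P[0],P[2]),tri(P[1],P[3]),tri(P[2],P[1]))
print(tri((w4,h(383,268)),(w5,h(487,250)),(w3,k(355,495))))
P=[(w2,f(328,203)),(w3,k(238,338)),(w4,h(309,157)),(w5,h(414,152))]
print('screw',tri(*P))
R=np.array([[.9646,-.2639],[.2639,.9646]]);print(R.T@(x[:2]-np.array([.596,.057])))
for n in ['w3','w4','w5']:
  o=load(n)['pose'][:3,3];print(n,o)
crop('w5',190,30,350,230,3,'w5c')
crop('d5',220,130,300,200,9,'d5c')
"
```

```text
inner end of grip top [0.65704303 0.01961264 0.09149971] [np.float64(0.4), np.float64(0.3), np.float64(0.2), np.float64(0.3)]
(array([0.65693052, 0.01937966, 0.09047662]), [np.float64(0.0), np.float64(0.0)]) (array([0.65725649, 0.01969581, 0.09176425]), [np.float64(0.1), np.float64(0.1)]) (array([0.65707478, 0.01977209, 0.09174312]), [np.float64(0.2), np.float64(0.2)])
(array([0.65652737, 0.02945148, 0.1005135 ]), [np.float64(1.6), np.float64(1.1), np.float64(1.5)])
screw (array([0.61340402, 0.06298395, 0.08329098]), [np.float64(0.6), np.float64(0.7), np.float64(1.0), np.float64(0.8)])
[ 0.04901559 -0.05217311]
w3 [0.64264262 0.06336116 0.46775435]
w4 [0.64243985 0.06983848 0.26982216]
w5 [0.59709766 0.05707531 0.29448834]
```

View pics/w5c.png

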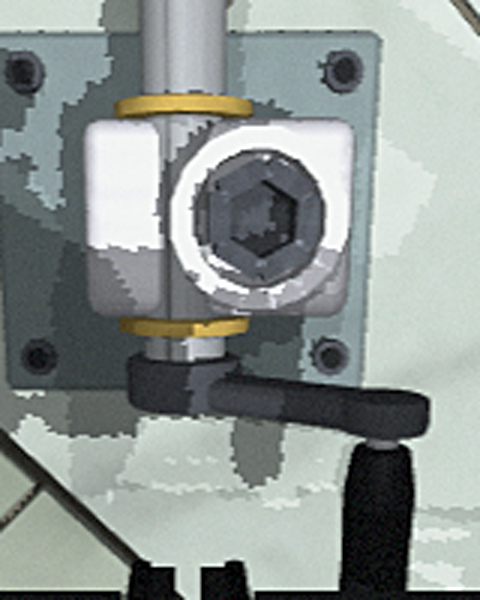

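View pics/d5c.png

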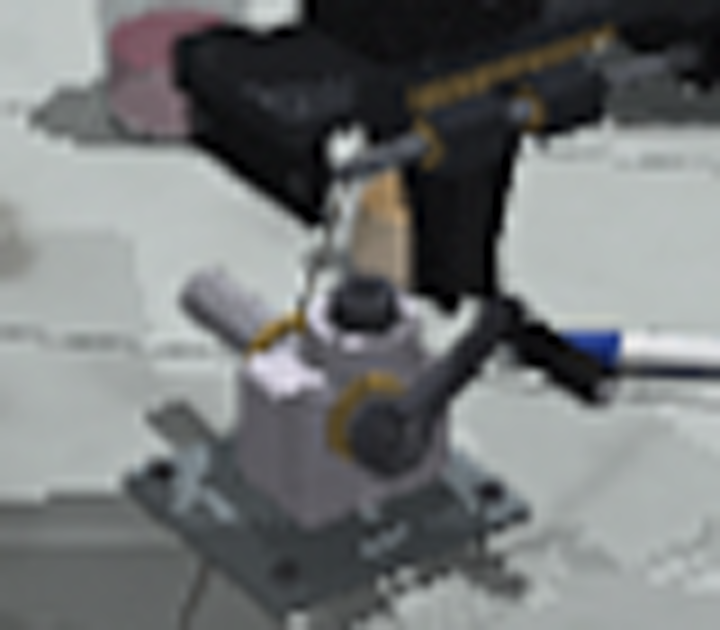

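```bash
python3 -c "
from h import *
d=load('d5');d4=load('d4')
for n,P in [('tip5',(.617,-.017,.1006)),('tcp5',(.617,-.017,.1116)),('gripmid',(.664,-.006,.09)),('gripin',(.657,.0196,.0896)),('gripout',(.671,-.032,.0896))]:
  q=proj(d,P);print(n,(q-[220,130])*6)
t=np.array([.6635,-.0042,.087-.011]);u=np.array([.965,.263,0])
for s in (-.03,.03): print((proj(d4,t+s*u)-[220,130])*6)
"
```

```text
tip5 [296.40995876 246.02279483]
tcp5 [296.87626627 228.56768967]
gripmid [368.11639726 237.62887993]
gripin [338.78362213 217.90579963]
gripout [398.51455195 259.53526196]
[321.89613755 274.17458354]
[407.21696112 241.62903088]
```

```bash
python3 -c "
from h import *
im=load('d5')['color'][130:190,235:300,::-1].copy()
im=cv2.resize(im,None,fx=11,fy=11,interpolation=cv2.INTER_NEAREST)
im=cv2.convertScaleAbs(im,alpha=1.6,beta=20)
cv2.imwrite('pics/d5n.png',im[:600])
"
```

View pics/d5n.png

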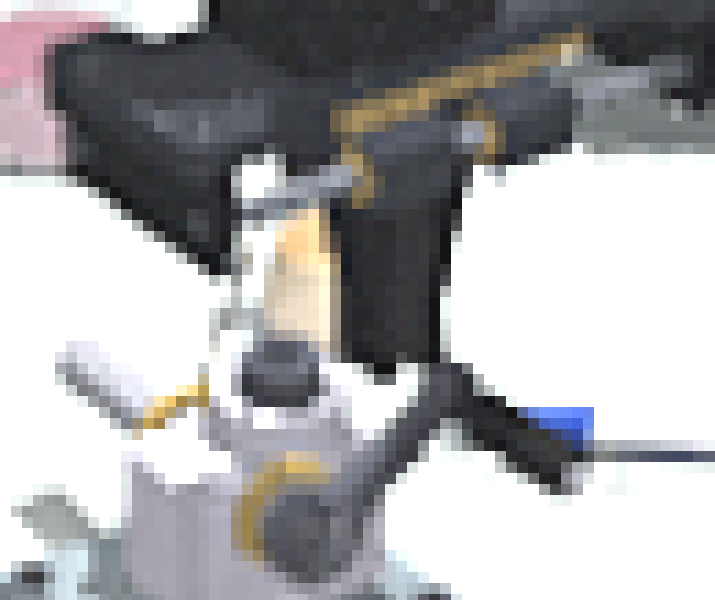

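```bash
python3 -c "
from h import *
w=load('w5');d=load('d5')
R=np.array([[0,.965,.263],[0,.263,-.965],[-1,0,0]])
p=np.array([.6171,-.017,.1116])
for tx in (11,0,-8,-20,-30,-59):
  for dz in (-10,0,10):
    q=p+R@np.array([tx,0,dz])/1000
    print(tx,dz,(proj(w,q)*1.5).round(),proj(d,q).round(1))
"
```

```text
11 -10 [377. 302.] [267.6 169.7]
11 0 [377. 322.] [269.4 171. ]
11 10 [377. 341.] [271.3 172.3]
0 -10 [377. 310.] [267.7 166.8]
0 0 [377. 331.] [269.5 168.1]
0 10 [377. 351.] [271.4 169.4]
-8 -10 [377. 316.] [267.7 164.6]
-8 0 [377. 338.] [269.6 166. ]
-8 10 [377. 358.] [271.4 167.3]
-20 -10 [377. 327.] [267.8 161.4]
-20 0 [377. 349.] [269.7 162.7]
-20 10 [377. 371.] [271.5 164. ]
-30 -10 [377. 337.] [267.9 158.7]
-30 0 [377. 361.] [269.7 160. ]
-30 10 [377. 383.] [271.6 161.3]
-59 -10 [377. 373.] [268.  150.7]
-59 0 [377. 401.] [269.9 152. ]
-59 10 [377. 427.] [271.9 153.3]
```

Both cameras put the visible fingertips about 28 mm further back along the tool than the stated geometry: row 327 against an expected 302 in the wrist view, and row 163.6 against 171 in the side view. So the fingers never reached the grip. I go back with the jaws open and descend deeper, watching the force.

```bash
python3 -m inch '{"dp":[[0,0,0],[0,0,0],[0,0,0],[0,0,0],[0,0,0],[0,0,0],[0,0,0],[0,0,0],[0,12,0],[0,12,0],[0,12,0],[0,12,0],[0,0,0],[8,0,0],[8,0,0],[8,0,0],[8,0,0],[0,0,0],[0,0,0]],"yaw":[0,0,0,0,0,0,0,0,0,0,0,0,0,0,0,0,0,0,0]}' 60
python3 -c "
from h import *
snap('side','d6',9,(235,130,315,200));snap('wrist','w6')"
```

```text
time_s: 8.75
position: [0.6621, -0.0044, 0.0785]
tcp_rot: [[-0.002, 0.965, 0.263], [0.0, 0.263, -0.965], [-1.0, -0.002, -0.001]]
force: [0.7, -0.9, 0.2]
opening: 0.689
```

View pics/d6.png

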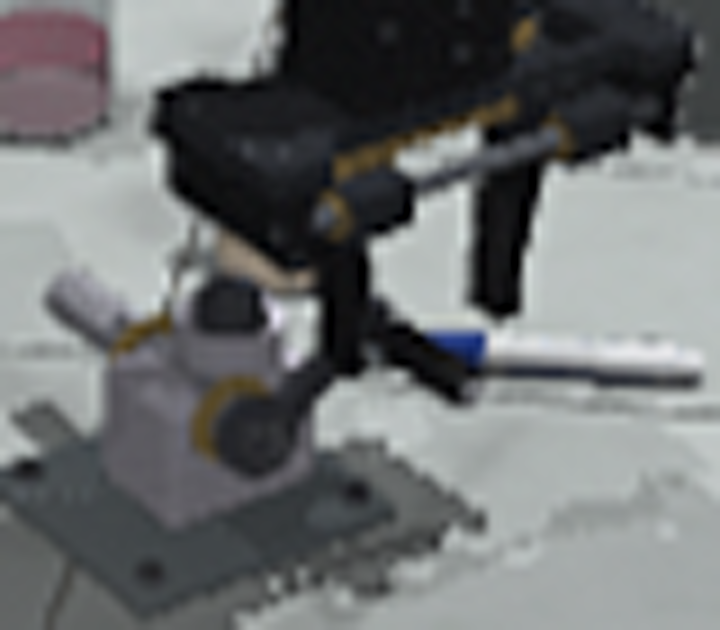

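View pics/w6.png

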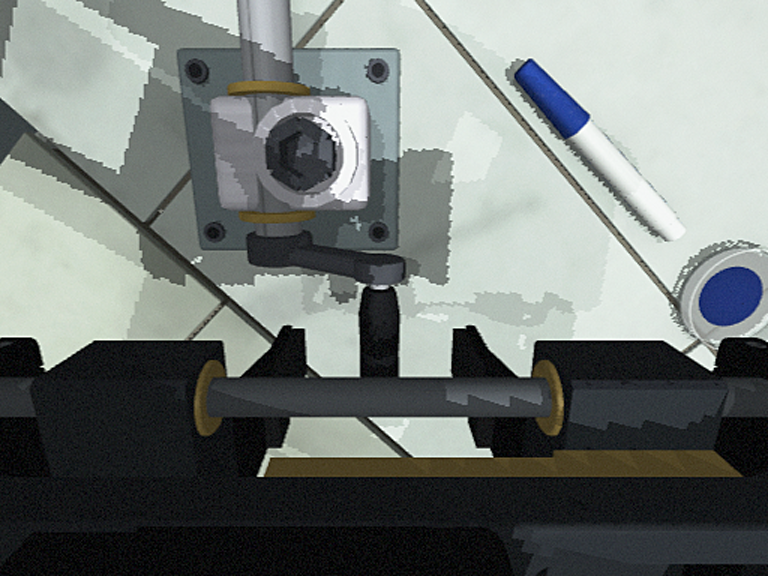

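```bash
python3 -c "
from h import *
d=load('d6')
R=np.array([[0,.965,.263],[0,.263,-.965],[-1,0,0]])
p=np.array([.6621,-.0044,.0785])
for s in (-37,37):
  for tx in (11,0,-8,-16,-24):
    q=p+R@np.array([tx,s,0])/1000
    print(s,tx,proj(d,q).round(1))
"
```

```text
-37 11 [271.5 178.6]
-37 0 [271.6 175.8]
-37 -8 [271.7 173.7]
-37 -16 [271.7 171.7]
-37 -24 [271.8 169.6]
37 11 [289.  171.9]
37 0 [289.2 169.1]
37 -8 [289.3 167.1]
37 -16 [289.4 165. ]
37 -24 [289.5 163. ]
```

The fingertips are at tool x of about -17 mm (near tip (273,171), far tip (290,165)), which confirms the 28 mm offset. I go 22 mm lower and close.

```bash
python3 -m inch '{"dp":[[6,0.5,0],[6,0.5,0],[6,0.5,0],[4,0,0],[0,0,0],[0,0,0]],"yaw":[0,0,0,0,0,0]}' 60
python3 -m inch '{"dp":[[0,0,0],[0,0,0],[0,0,0],[0,0,0],[0,0,0],[0,0,0],[0,0,0],[0,0,0],[0,0,0],[0,0,0],[0,0,0],[0,0,0]],"yaw":[0,0,0,0,0,0,0,0,0,0,0,0]}' 5
python3 -c "
from h import *
snap('side','d7',9,(235,130,315,200))"
```

```text
time_s: 9.35
position: [0.6643, -0.0039, 0.057]
tcp_rot: [[-0.001, 0.965, 0.263], [0.0, 0.263, -0.965], [-1.0, -0.001, -0.0]]
force: [-0.1, -0.1, 0.2]
opening: 0.69
time_s: 10.35
position: [0.6637, -0.0041, 0.0573]
tcp_rot: [[-0.002, 0.965, 0.263], [-0.0, 0.263, -0.965], [-1.0, -0.002, -0.0]]
force: [-1.3, -1.5, -0.2]
opening: 0.194
```

View pics/d7.png

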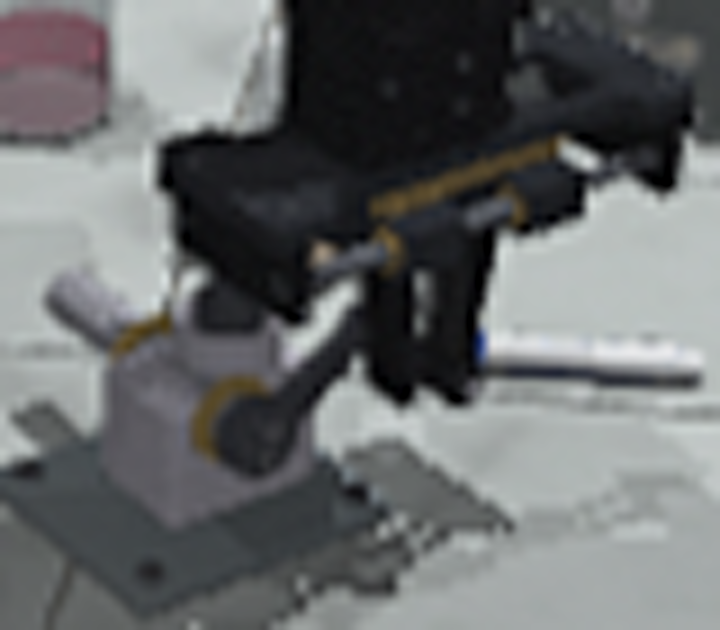

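The grip is held at about 17 mm opening. I swing it up along the arc.

```bash
python3 -m inch '{"dp":[[-4.6,-3.7,0],[-4.3,-4.3,0],[-3.8,-4.6,0],[-3.7,-5.5,0],[-3,-5.8,0],[-2.3,-6.2,0],[-1.7,-6.4,0],[-0.9,-5.9,0],[-0.3,-6,0],[0,0,0],[0,0,0],[0,0,0]],"yaw":[0,0,0,0,0,0,0,0,0,0,0,0]}'
python3 -c "
from h import *
snap('wrist','w8');snap('side','d8',7,(220,110,320,190))
p=bot.read_state()['position'];R=np.array([[.9646,-.2639],[.2639,.9646]]);print(R.T@(p[:2]-np.array([.596,.057])),p[2],bot.read_state()['force'])"
```

```text
time_s: 11.4
position: [0.6172, -0.0169, 0.083]
tcp_rot: [[-0.002, 0.965, 0.263], [-0.0, 0.263, -0.965], [-1.0, -0.002, 0.0]]
force: [-1.6, -0.7, 2.3]
opening: 0.195
[ 0.00144908 -0.07695238] 0.08297637849723122 [-2.33263174  0.06506993  3.82630755]
```

View pics/w8.png

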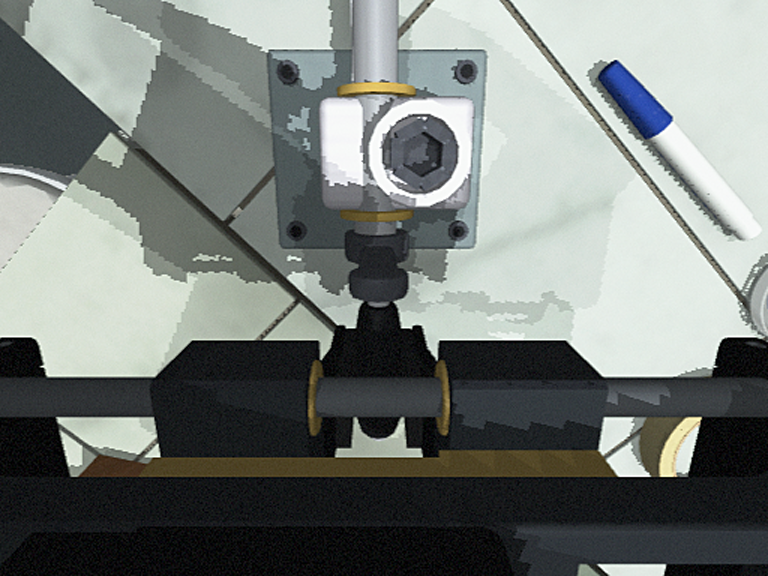

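View pics/d8.png

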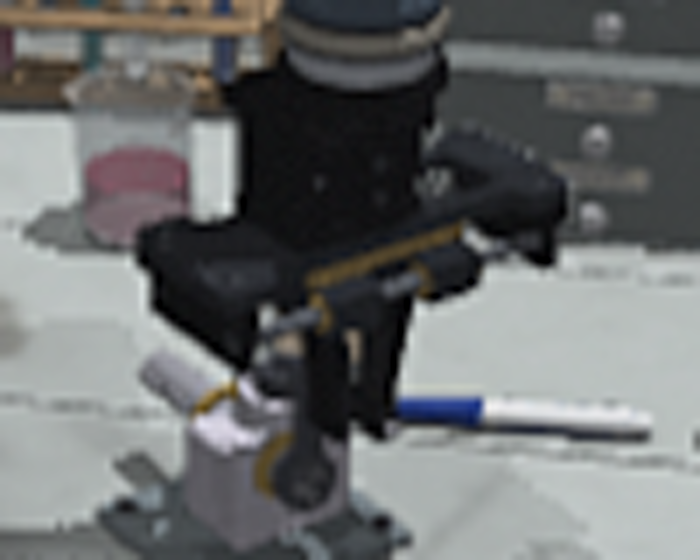

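The crank arm is vertical in the wrist view, with the hub at (376,245) and the arm end at (379,283). I release and rise.

```bash
python3 -m inch '{"dp":[[0,0,0],[0,0,0],[0,0,0],[0,0,0],[0,0,0],[0,0,0],[0,0,0],[-10,0,0],[-20,0,0],[-20,0,0],[-20,0,0],[-20,0,0],[-20,0,0],[-20,0,0],[-20,0,0],[-20,0,0],[-20,0,0],[0,0,0],[0,0,0]],"yaw":[0,0,0,0,0,0,0,0,0,0,0,0,0,0,0,0,0,0,0]}' 50
python3 -c "
from h import *
c=snap('wrist','w9');snap('side','d9',7,(220,130,320,210))
crop('w9',180,30,340,190,4.5,'w9c')"
```

```text
time_s: 13.08
position: [0.6186, -0.0168, 0.2741]
tcp_rot: [[0.004, 0.965, 0.263], [-0.001, 0.263, -0.965], [-1.0, 0.003, 0.002]]
force: [0.2, 0.2, -1.0]
opening: 0.575
```

View pics/w9c.png

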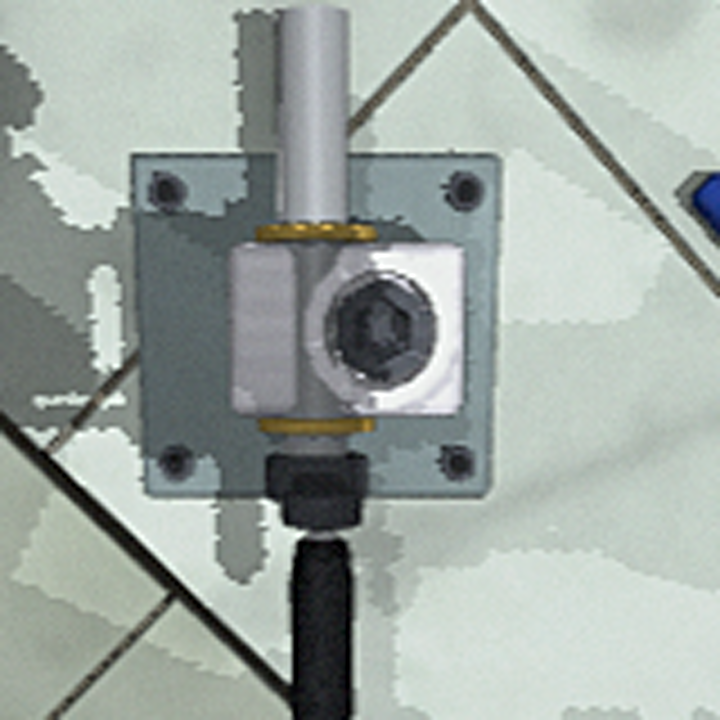

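View pics/d9.png

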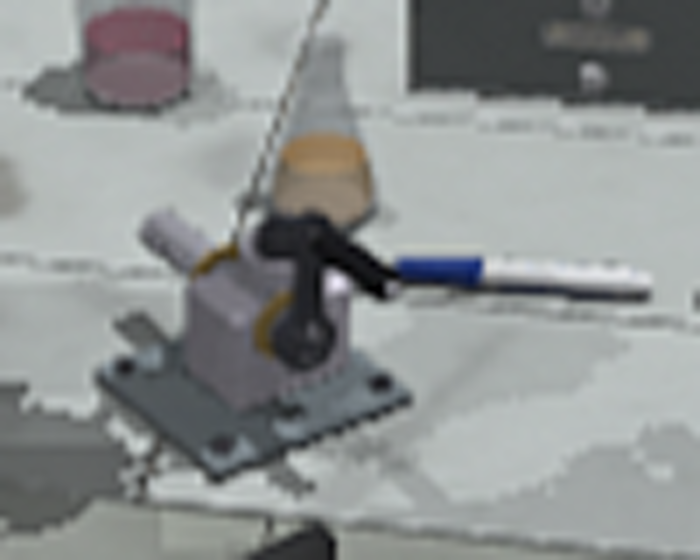

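```bash
python3 -c "
from h import *
w=load('w9')
R=np.array([[.9646,-.2639],[.2639,.9646]]);o=np.array([.596,.057])
for y in (560,630,700):
  P=plane(w,(322/4.5+180-.4,y/4.5+30-.4),.115);print('grip',R.T@(P[:2]-o))
P=plane(w,(381/4.5+180-.4,328/4.5+30-.4),.092);print('screw',P,R.T@(P[:2]-o))
a=[]
for n,b in [('w8',(245,70,315,140)),('w9',(250,85,280,120)),('w5',(240,70,310,135))]:
  im=load(n)['color'][b[1]:b[3],b[0]:b[2],::-1]
  im=cv2.resize(im,(400,400) ,interpolation=cv2.INTER_CUBIC);a.append(cv2.convertScaleAbs(im,alpha=2.2,beta=0))
cv2.imwrite('pics/hex.png',cv2.resize(np.hstack(a[:2]),(800,400)))
cv2.imwrite('pics/hex5.png',a[2])
"
```

```text
grip [ 0.00208264 -0.05807059]
grip [ 0.00206195 -0.07720387]
grip [ 0.00204062 -0.09694255]
screw [0.61314069 0.06318714 0.092     ] [0.0181667  0.00144469]
```

View pics/hex.png

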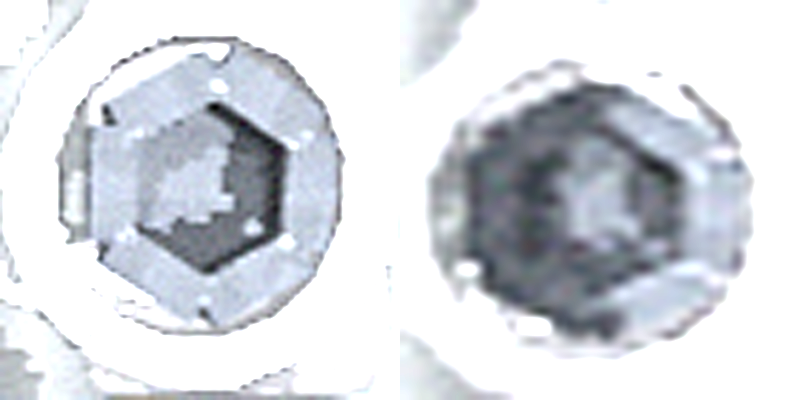

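The hexagon in w8 has its vertices at top (213,103) and bottom (210,270) and a vertical right-hand edge, so the socket flat normal lies along the winder's x axis, about 15° (mod 60). The crank grip is 2 mm off vertical, about 0.03 rad. Next I turn the jaws and go above the key.

```bash
python3 -m inch '{"dp":[[0,0,0],[0,0,0],[0,0,0],[0,0,0],[0,0,0],[0,0,0],[0,0,0],[0,0,0],[0,0,0],[0,0,0],[0,0,0],[0,0,0],[0,0,0],[0,0,0],[0,-20,-24],[0,-20,-24],[0,-20,-24],[0,-20,-24]],"yaw":[-6.8,-6.8,-6.8,-6.8,-6.8,-6.8,-6.8,-6.8,-6.8,-6.8,-6.8,-6.8,-6.8,-6.8,0,0,0,0]}' 50
python3 -m inch '{"dp":[[0,-20,-24],[0,-20,-24],[0,-20,-24],[0,-19,-24],[0,0,0],[0,0,0],[0,0,0]],"yaw":[0,0,0,0,0,0,0]}' 50
python3 -c "
from h import *
snap('wrist','w10');print(bot.read_state()['joint_positions'])"
```

```text
time_s: 14.68
position: [0.5541, -0.1255, 0.2704]
tcp_rot: [[-0.004, -0.35, 0.937], [0.002, 0.937, 0.35], [-1.0, 0.003, -0.003]]
force: [0.1, -0.7, -0.5]
opening: 0.576
time_s: 15.27
position: [0.493, -0.2321, 0.2712]
tcp_rot: [[-0.002, -0.349, 0.937], [0.002, 0.937, 0.349], [-1.0, 0.003, -0.001]]
force: [0.0, -0.0, 0.5]
opening: 0.574
[-3.69199144e+01  1.96544932e+01  8.85232628e+01  3.54499965e-02
  7.19379049e+01 -1.47398801e+02]
```

View pics/w10.png

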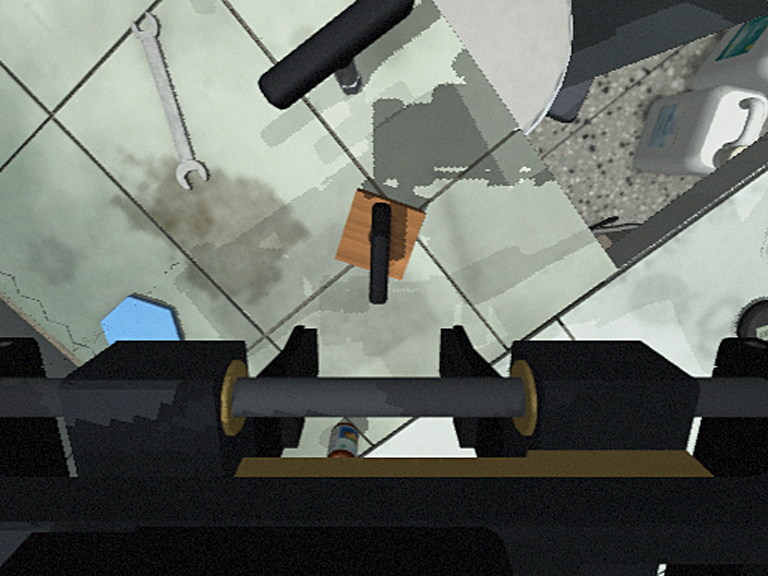

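The wrist view shows the bar from (382,205) to (379,302), parallel to the tool's z axis and centred between the fingers. I triangulate it.

```bash
python3 -c "
from h import *
w1=load('w1');w=load('w10');d=load('d2')
h=lambda x,y:(x/1.5-.2,y/1.5-.2)
g=lambda x,y:(x/6+205-.4,y/6+140-.4)
k=lambda x,y:(x/7+200-.4,y/7+60-.4)
m=(load('w10')['color'].max(2)<55).astype(np.uint8);m[210:]=0;m[:125]=0
n,l,st,c=cv2.connectedComponentsWithStats(m)
for i in range(1,n):
  if st[i,4]>150: print(st[i],c[i],cv2.minAreaRect(np.argwhere(l==i)[:,::-1].astype(np.float32)))
far=tri((w1,k(367,612)),(w,h(382,205)));near=tri((w1,k(410,130)),(w,h(379,302)));print(far,near)
print(np.degrees(np.arctan2(*(near[0]-far[0])[1::-1])),(near[0]+far[0])/2)
for z in (.118,.129):
  a=plane(w,h(382,205),z);b=plane(w,h(379,302),z);print(a,b,(a+b)/2,np.linalg.norm(a-b))
"
```

```text
[246 135  15  68 814] [252.93980344 167.30958231] ((252.2345428466797, 168.4822998046875), (13.835952758789062, 67.31722259521484), 3.814074993133545)
(array([ 0.45404961, -0.24380597,  0.12183302]), [np.float64(0.7), np.float64(0.7)]) (array([ 0.5285039 , -0.21826125,  0.1209733 ]), [np.float64(0.6), np.float64(0.6)])
18.93672255753005 [ 0.49127676 -0.23103361  0.12140316]
[ 0.45410411 -0.2429544   0.118     ] [ 0.52922024 -0.21739352  0.118     ] [ 0.49166217 -0.23017396  0.118     ] 0.0793460256617345
[ 0.453047   -0.24347488  0.129     ] [ 0.52570469 -0.21875057  0.129     ] [ 0.48937584 -0.23111273  0.129     ] 0.07674914345595221
```

```bash
python3 -m inch '{"dp":[[20,0.5,-0.5],[20,0.5,-0.5],[20,0.5,-0.5],[20,0.5,-0.5],[20,0,0],[20,0,0],[20,0,0],[15,0,0],[12,0,0],[12,0,0],[10,0,0],[0,0,0],[0,0,0]],"yaw":[0,0.6,0.6,0,0,0,0,0,0,0,0,0,0]}' 50
python3 -c "
from h import *
snap('wrist','w11');snap('side','d11',6,(190,150,310,250));print(bot.read_state()['moment'])"
```

```text
time_s: 16.4
position: [0.4911, -0.2306, 0.0828]
tcp_rot: [[-0.001, -0.331, 0.944], [0.001, 0.944, 0.331], [-1.0, 0.001, -0.001]]
force: [-0.0, 0.1, -0.7]
opening: 0.574
[ 0.10740483 -0.13728714 -0.06099876]
```

View pics/w11.png

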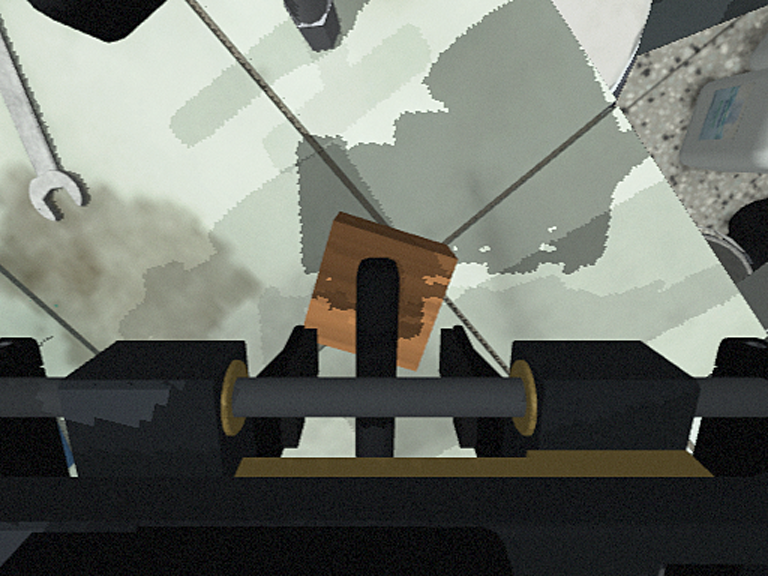

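View pics/d11.png

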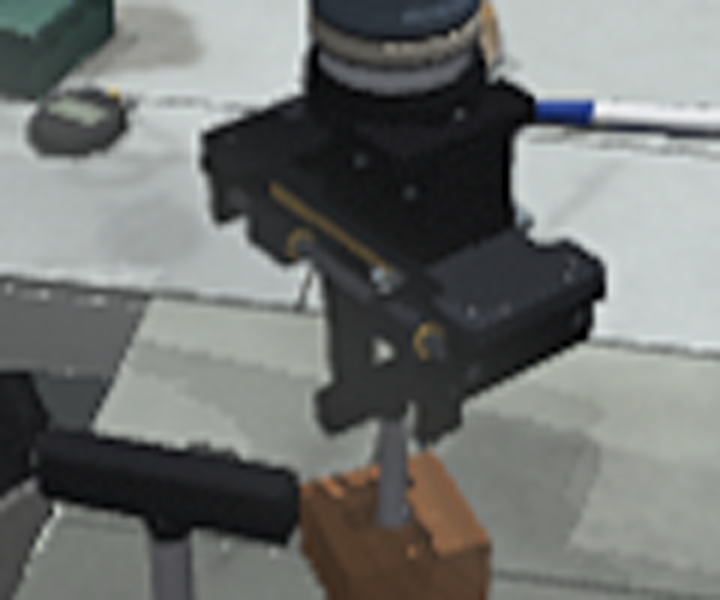

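The bar is at (377,330), centred between the fingers. I close on it, then lift.

```bash
python3 -m inch '{"dp":[[0,0,0],[0,0,0],[0,0,0],[0,0,0],[0,0,0],[0,0,0],[0,0,0],[0,0,0],[0,0,0],[0,0,0],[0,0,0]],"yaw":[0,0,0,0,0,0,0,0,0,0,0]}' 5
python3 -m inch '{"dp":[[-3,0,0],[-8,0,0],[-15,0,0],[-20,0,0],[-20,0,0],[-20,0,0],[-20,0,0],[-20,0,0],[-20,0,0],[-20,0,0],[-20,0,0],[0,0,0],[0,0,0],[0,0,0]],"yaw":[0,0,0,0,0,0,0,0,0,0,0,0,0,0]}' 5
python3 -c "
from h import *
snap('wrist','w12');snap('side','d12',5,(170,100,310,220));snap('scene','s12',5,(210,120,340,220));s=bot.read_state();print(s['moment'],s['force'])"
```

```text
time_s: 17.42
position: [0.491, -0.2316, 0.0834]
tcp_rot: [[0.0, -0.33, 0.944], [-0.0, 0.944, 0.33], [-1.0, -0.0, 0.0]]
force: [-0.1, -0.9, 1.5]
opening: 0.17
time_s: 18.58
position: [0.4901, -0.2309, 0.2682]
tcp_rot: [[-0.002, -0.329, 0.944], [0.001, 0.944, 0.329], [-1.0, 0.002, -0.001]]
force: [0.8, 0.0, -1.5]
opening: 0.17
[ 0.1318366  -0.08209974  0.04301041] [-0.03711369  1.21611139 -1.92360093]
```

View pics/w12.png

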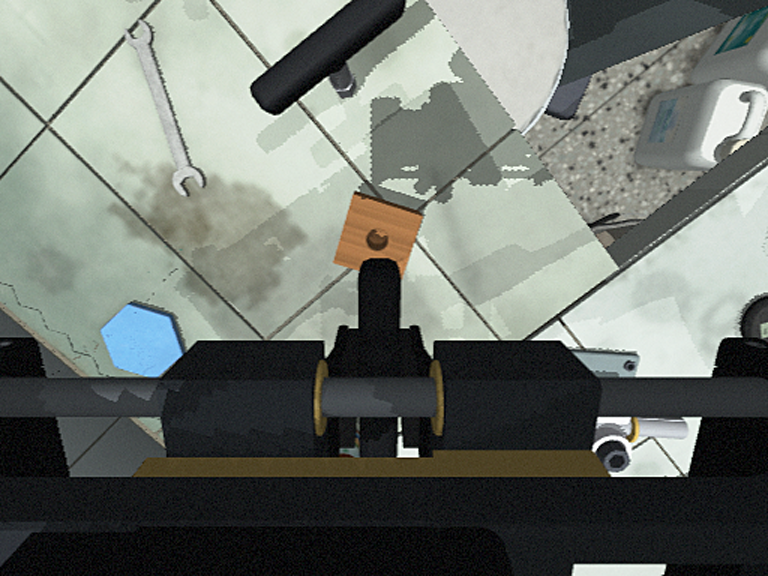

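View pics/d12.png

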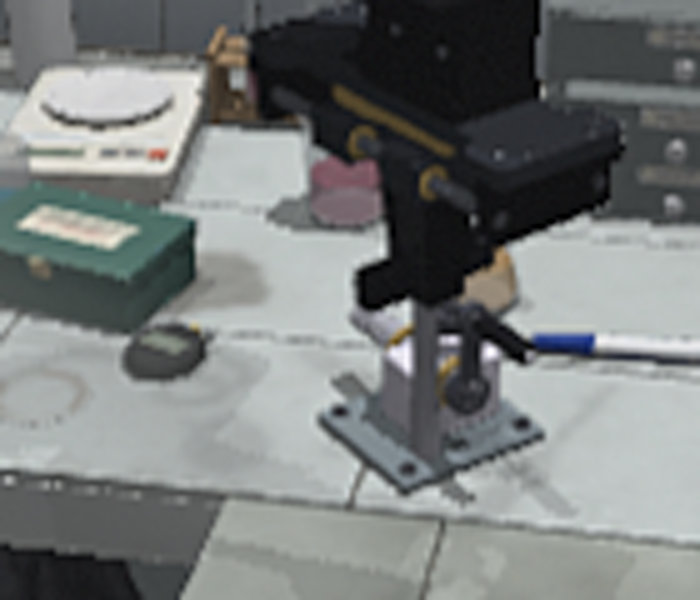

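View pics/s12.png

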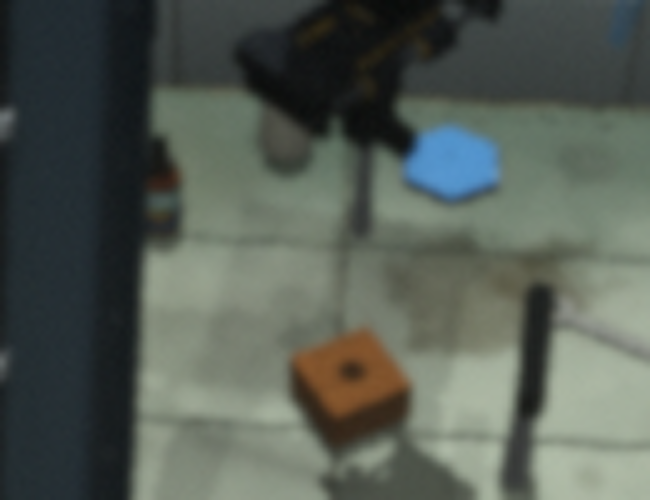

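The key hangs in the fingers, with its tip at side crop (426,460) and scene crop (360,235). I triangulate the tip against the TCP.

```bash
python3 -c "
from h import *
d=load('d12');s=load('s12')
D=lambda x,y:(x/5+170-.4,y/5+100-.4);S=lambda x,y:(x/5+210-.4,y/5+120-.4)
p=np.array([.4901,-.2309,.2682])
t=tri((d,D(427,460)),(s,S(361,233)));print('tip',t,t[0]-p)
u=tri((d,D(426,315)),(s,S(363,150)));print('upper',u)
for z in (.19,.25,.304): q=p.copy();q[2]=z;a=proj(d,q);b=proj(s,q);print(z,(a-[170-.4,100-.4])*5,(b-[210-.4,120-.4])*5)
im=d['color'][155:200,240:270,::-1];im=cv2.resize(im,None,fx=13,fy=13,interpolation=cv2.INTER_NEAREST);cv2.imwrite('pics/d12n.png',im)
im=s['color'][140:175,270:300,::-1];im=cv2.resize(im,None,fx=13,fy=13,interpolation=cv2.INTER_NEAREST);cv2.imwrite('pics/s12n.png',im)
"
```

```text
tip (array([ 0.49130609, -0.23176501,  0.18884628]), [np.float64(0.6), np.float64(0.6)]) [ 0.00120609 -0.00086501 -0.07935372]
upper (array([ 0.49113394, -0.22801047,  0.2728419 ]), [np.float64(0.6), np.float64(0.6)])
0.19 [425.04565688 456.88488558] [361.2149519  234.01651092]
0.25 [425.18088695 358.33439227] [365.38170532 173.1354802 ]
0.304 [425.31095837 263.54332416] [369.35860204 115.02847285]
```

View pics/d12n.png

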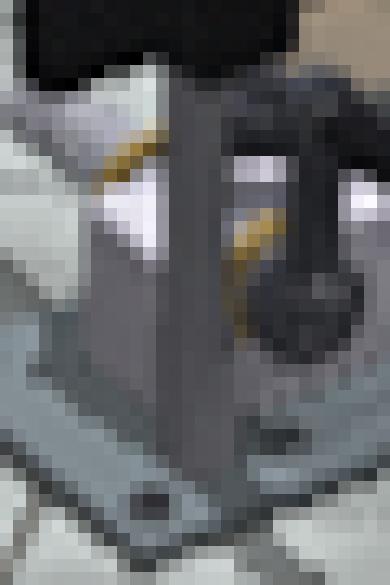

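View pics/s12n.png

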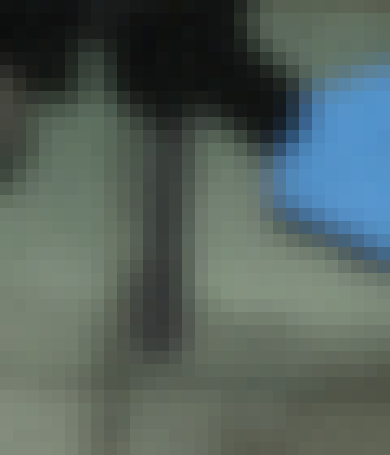

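The key hangs upright with its tip about 79 mm below the TCP and under it to within 1 mm. I carry it over the screw, aligning key x to 15.3° (yaw +3.9).

```bash
python3 -m inch '{"dp":[[0,12,10],[0,23,21],[0,23,21],[0,23,21],[0,23,21],[0,23,21],[0,23,21],[0,23,21],[0,23,21],[0,23,21],[0,18,14],[0,0,0],[15,0,0],[15,0,0],[15,0,0],[10,0,0],[0,0,0],[0,0,0],[0,0,0]],"yaw":[0,0,0,0,0,0,0,0,0,0,0,3.9,0,0,0,0,0,0,0]}' 5
python3 -c "
from h import *
snap('wrist','w13');snap('side','d13',6,(210,90,310,190));snap('scene','s13',6,(130,110,240,210));s=bot.read_state();print(s['moment'],s['force'])"
```

```text
time_s: 20.32
position: [0.6146, 0.0623, 0.2146]
tcp_rot: [[0.001, -0.264, 0.964], [-0.0, 0.964, 0.264], [-1.0, -0.0, 0.001]]
force: [0.5, 0.0, -0.5]
opening: 0.174
[ 0.08180069 -0.04586208  0.01868066] [ 0.54166923  0.3922933  -1.04803524]
```

View pics/w13.png

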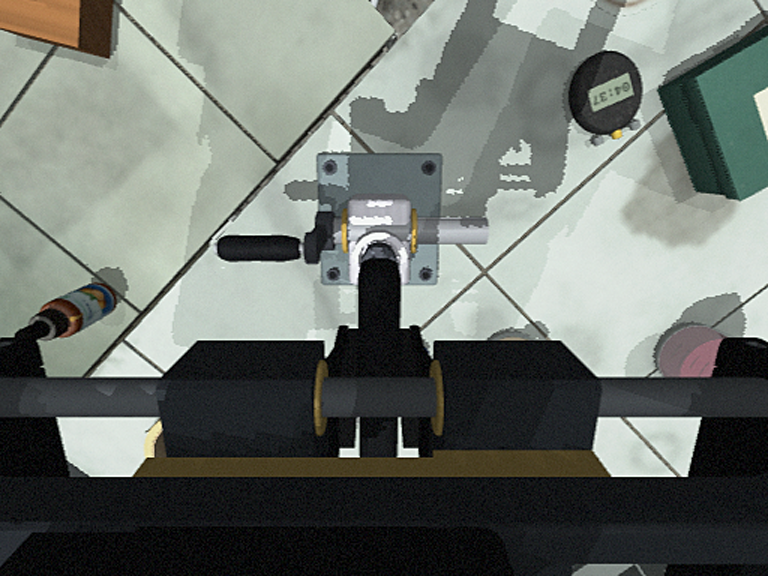

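View pics/d13.png

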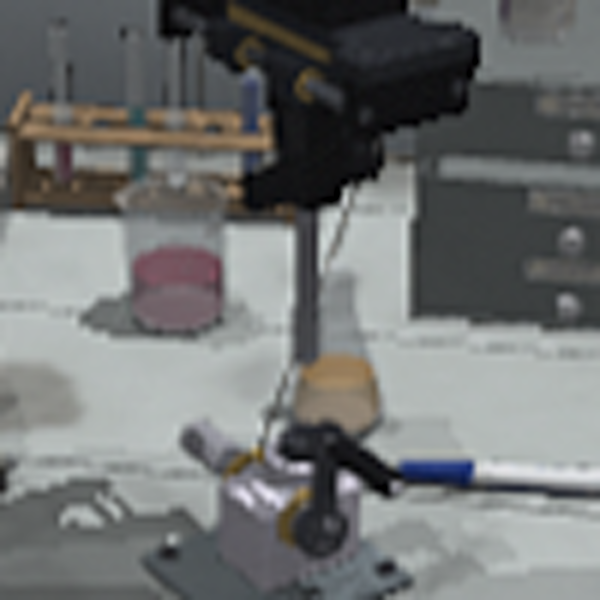

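View pics/s13.png

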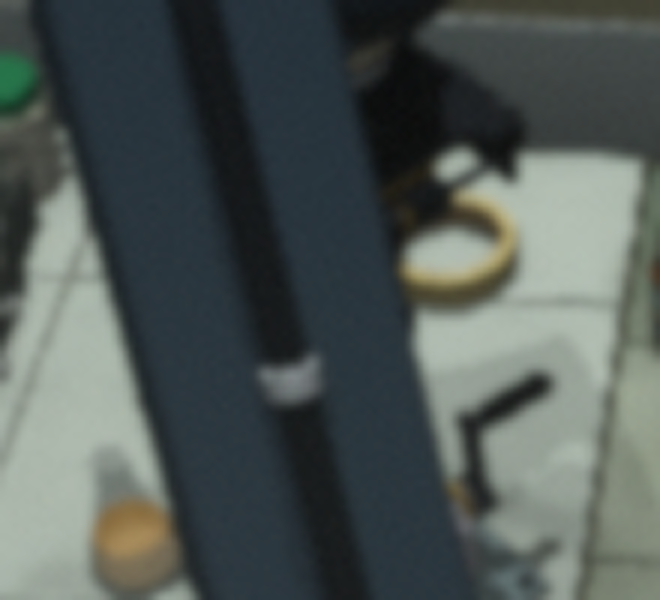

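The side view shows the tip at (305,360), standing above the screw near (300,437) and about 1 mm to its right. The wrist view shows the collar centred at column 379. I compute the correction.

```bash
python3 -c "
from h import *
w8=load('w8');w13=load('w13')
print('w8 hex',plane(w8,(245+211/400*70-.4,70+187/400*70-.4),.092))
print('w8 rim',plane(w8,(245+201/400*70-.4,70+184/400*70-.4),.092))
print('w9',plane(load('w9'),(381/4.5+180-.4,328/4.5+30-.4),.092))
# silver collar ring in w13
s=bot.read_state();p=s['position'];R=s['tcp_rot'];print(p)
t=np.array([.6132,.0631,p[2]]);print('to go, tool mm',R.T@(t-p)*1000)
q=np.array([.6132,.0631,.08]);print('collar expected col',proj(w13,q)*1.5)
crop('w13',225,120,285,200,7,'w13c');crop('w8',240,60,325,145,7,'w8c')
"
```

```text
w8 hex [0.61348371 0.06274103 0.092     ]
w8 rim [0.61241694 0.0627524  0.092     ]
w9 [0.61314069 0.06318714 0.092     ]
[0.61470114 0.06230814 0.21529431]
to go, tool mm [-0.00324749  1.16056718 -1.2383567 ]
collar expected col [379.32061638 259.30545653]
```

View pics/w13c.png

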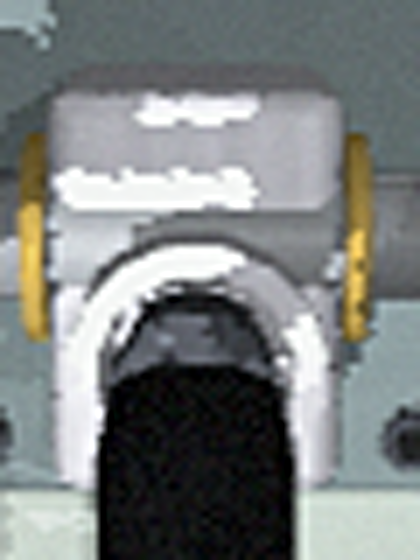

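View pics/w8c.png

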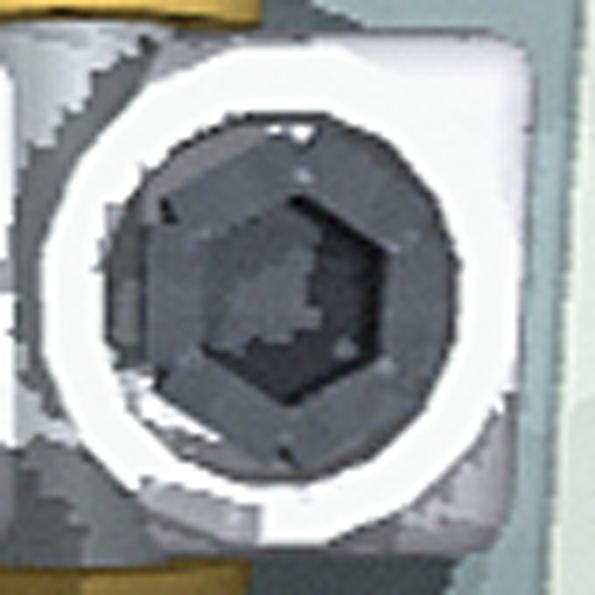

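Mouth centre is about (0.6134, 0.0629), and the hexagon is rotated roughly 3° clockwise from winder x. I correct for both and go down to the rim.

```bash
python3 -m inch '{"dp":[[0,1,-1.2],[10,0,0],[10,0,0],[8,0,0],[6,0,0],[3,0,0],[0,0,0],[0,0,0]],"yaw":[2,0,0,0,0,0,0,0]}' 5
python3 -c "
from h import *
snap('side','d14',8,(225,110,300,180));s=bot.read_state();print(s['moment'],s['force'],s['position'])
t=np.array([.6134,.0629,s['position'][2]]);print(s['tcp_rot'].T@(t-s['position'])*1000)"
```

```text
time_s: 21.13
position: [0.6126, 0.0631, 0.1769]
tcp_rot: [[-0.0, -0.231, 0.973], [0.0, 0.973, 0.231], [-1.0, 0.0, -0.0]]
force: [-0.5, 0.2, -1.1]
opening: 0.176
[ 0.08379612 -0.09627824 -0.01128195] [-0.77925812 -0.35742447 -1.74175769] [0.61286513 0.063056   0.17731244]
[ 2.09874203e-04 -2.75219809e-01  4.84427211e-01]
```

View pics/d14.png

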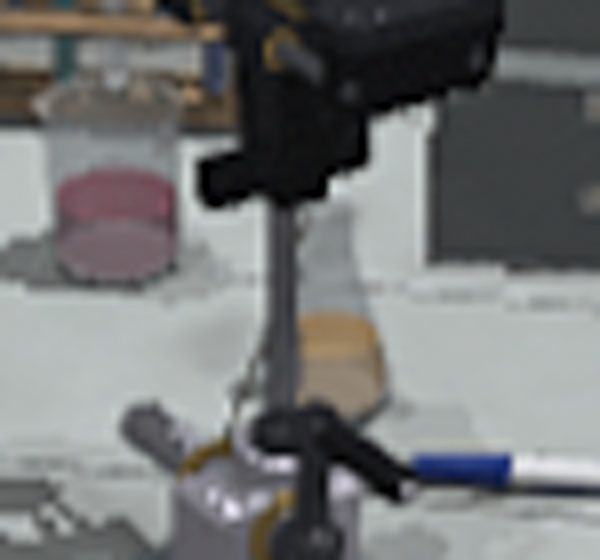

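```bash
python3 -m inch '{"dp":[[2,0,0.5],[2,0,0],[2,0,0],[2,0,0],[0,0,0],[0,0,0]],"yaw":[0,0,0,0,0,0]}' 5
python3 -m inch '{"dp":[[2,0,0],[2,0,0],[2,0,0],[0,0,0],[0,0,0]],"yaw":[0,0,0,0,0]}' 5
python3 -c "
from h import *
s=bot.read_state();print(s['moment'],s['force'],s['position'])"
```

```text
time_s: 21.68
position: [0.6129, 0.0632, 0.169]
tcp_rot: [[-0.0, -0.231, 0.973], [0.0, 0.973, 0.231], [-1.0, 0.0, -0.0]]
force: [-0.8, 0.0, -1.7]
opening: 0.169
time_s: 22.1
position: [0.6132, 0.063, 0.1631]
tcp_rot: [[0.0, -0.231, 0.973], [-0.0, 0.973, 0.231], [-1.0, -0.0, 0.0]]
force: [0.1, -1.1, -2.0]
opening: 0.17
[-0.03993547 -0.23821918 -0.0240007 ] [ 0.05007014 -1.06286202 -2.0010258 ] [0.61316206 0.06303461 0.16305966]
```

There is no resistance and the tip is already below the rim, so it is entering the socket. I keep going down.

```bash
python3 -m inch '{"dp":[[2,0,0],[2,0,0],[2,0,0],[0,0,0],[0,0,0]],"yaw":[0,0,0,0,0]}' 5
python3 -m inch '{"dp":[[1.5,0,0],[1.5,0,0],[1.5,0,0],[0,0,0],[0,0,0]],"yaw":[0,0,0,0,0]}' 5
python3 -c "
from h import *
snap('side','d15',8,(225,110,300,180));s=bot.read_state();print(s['moment'],s['force'],s['position'])"
```

```text
time_s: 22.52
position: [0.6132, 0.0631, 0.157]
tcp_rot: [[0.0, -0.231, 0.973], [-0.0, 0.973, 0.231], [-1.0, -0.0, 0.0]]
force: [0.7, -0.5, -2.5]
opening: 0.174
time_s: 22.93
position: [0.6134, 0.0631, 0.1533]
tcp_rot: [[0.001, -0.231, 0.973], [-0.0, 0.973, 0.231], [-1.0, -0.0, 0.001]]
force: [-0.1, -1.0, 2.6]
opening: 0.171
[-0.13628202 -0.17599681 -0.02467216] [ 0.13777137 -0.69720141  2.55637689] [0.61337776 0.06314547 0.15331684]
```

View pics/d15.png

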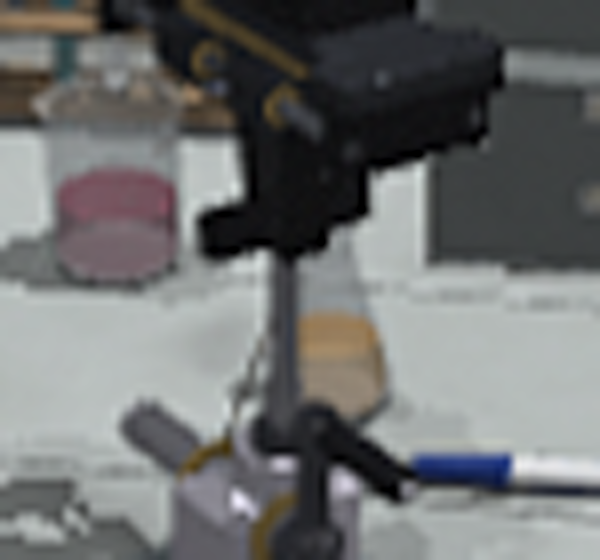

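The floor is reached: force rose by about 4.6 N at TCP z 0.153, putting the tip near 0.076, so it is fully seated. Now I tighten clockwise (+yaw) and read the moment as I go.

```bash
cat > m.py <<'E'
from rig import bot
import numpy as np
s=bot.read_state();y=s['tcp_rot'][:,1]
print('t',round(s['time_s'],2),'ang',round(np.degrees(np.arctan2(y[1],y[0])),2),'m',np.round(s['moment'],3),'F',np.round(s['force'],1),'tau6',np.round(s['tau'][-1],3),'q6',round(s['joint_positions'][-1],2))
E
python3 m.py
for i in 1 2 3; do python3 -m inch '{"dp":[[0,0,0]],"yaw":[0]}' >/dev/null; python3 m.py; done
for i in 1 2 3 4; do python3 -m inch '{"dp":[[0,0,0]],"yaw":[4]}' >/dev/null; python3 m.py; done
for i in 1 2 3 ; do python3 -m inch '{"dp":[[0,0,0]],"yaw":[0]}' >/dev/null; python3 m.py; done
```

```text
t 22.98 ang 103.34 m [-0.136 -0.176 -0.025] F [ 0.1 -0.7  2.6] tau6 -0.001 q6 -107.83
t 23.07 ang 103.34 m [-0.198 -0.106 -0.012] F [ 0.6 -0.6  4. ] tau6 -0.0 q6 -107.83
t 23.15 ang 103.34 m [-0.105 -0.019  0.04 ] F [ 0.8 -1.3  4.7] tau6 0.001 q6 -107.83
t 23.23 ang 103.34 m [-0.157 -0.13   0.019] F [ 0.1 -1.3  5.1] tau6 0.001 q6 -107.83
t 23.32 ang 99.29 m [-0.352 -0.073  0.027] F [ 0.7 -2.5  4.6] tau6 -0.88 q6 -103.77
t 23.4 ang 95.17 m [-0.336 -0.146 -0.002] F [ 0.3 -2.2  5.2] tau6 -0.55 q6 -99.65
t 23.48 ang 91.17 m [-0.34  -0.127  0.125] F [-0.6 -2.4  4.6] tau6 -0.447 q6 -95.64
t 23.57 ang 87.18 m [-0.323 -0.058  0.105] F [ 0.8 -1.3  4.7] tau6 -0.455 q6 -91.65
t 23.65 ang 87.28 m [-0.388 -0.163 -0.009] F [ 0.3 -1.9  5.3] tau6 0.404 q6 -91.76
t 23.73 ang 87.43 m [-0.429 -0.109 -0.087] F [-0.4 -2.   4.4] tau6 0.014 q6 -91.91
t 23.82 ang 87.44 m [-0.43  -0.106 -0.034] F [-0.1 -2.3  5. ] tau6 -0.023 q6 -91.92
```

```bash
for i in 1 2 3 4 5 6; do python3 -m inch '{"dp":[[0,0,0],[0,0,0]],"yaw":[1,1]}' >/dev/null; python3 m.py; done
```

```text
t 23.98 ang 85.42 m [-0.435 -0.107  0.083] F [-0.2 -1.3  5.1] tau6 -0.059 q6 -89.89
t 24.15 ang 83.42 m [-0.396 -0.117  0.114] F [-0.9 -2.7  6. ] tau6 -0.053 q6 -87.89
t 24.32 ang 81.42 m [-0.437 -0.15   0.084] F [-0.3 -1.8  5.7] tau6 -0.053 q6 -85.89
t 24.48 ang 79.42 m [-0.453 -0.141  0.068] F [-1.1 -1.3  4.8] tau6 -0.053 q6 -83.89
t 24.65 ang 77.42 m [-0.404 -0.128  0.085] F [-0.7 -2.1  4.7] tau6 -0.053 q6 -81.89
t 24.82 ang 75.42 m [-0.454 -0.094  0.076] F [-0.6 -2.2  5.3] tau6 -0.053 q6 -79.89
```

Running torque is steady: moment about 0.085 N m and tau6 at -0.053. I continue.

```bash
for i in 1 2 3 4 5 6; do python3 -m inch '{"dp":[[0,0,0],[0,0,0]],"yaw":[1,1]}' >/dev/null; python3 m.py; done
```

```text
t 24.98 ang 73.42 m [-0.437 -0.085  0.119] F [-0.  -2.7  4.9] tau6 -0.053 q6 -77.89
t 25.15 ang 71.42 m [-0.43  -0.144  0.092] F [-0.2 -2.2  5.6] tau6 -0.053 q6 -75.89
t 25.32 ang 69.42 m [-0.422 -0.167  0.109] F [-0.5 -2.1  4.6] tau6 -0.053 q6 -73.89
t 25.48 ang 67.42 m [-0.495 -0.155  0.039] F [-0.3 -2.9  6.2] tau6 -0.052 q6 -71.89
t 25.65 ang 65.42 m [-0.519 -0.067  0.122] F [ 0.4 -2.5  4.1] tau6 -0.02 q6 -69.9
t 25.82 ang 63.43 m [-0.492 -0.129  0.061] F [ 0.1 -2.1  4.8] tau6 0.001 q6 -67.9
```

```bash
for i in 1 2 3 4; do python3 -m inch '{"dp":[[0,0,0],[0,0,0]],"yaw":[1,1]}' >/dev/null; python3 m.py; done
```

```text
t 25.98 ang 61.43 m [-0.47  -0.096  0.138] F [ 1.2 -1.6  5.5] tau6 0.019 q6 -65.9
t 26.15 ang 59.44 m [-0.511 -0.134  0.202] F [-0.6 -2.   4.9] tau6 0.07 q6 -63.91
t 26.32 ang 57.45 m [-0.432 -0.104  0.094] F [-0.2 -3.   5.5] tau6 -0.015 q6 -61.91
t 26.48 ang 55.44 m [-0.51  -0.068  0.163] F [-1.2 -2.3  5.3] tau6 0.052 q6 -59.91
```

Torque began rising at about 66°. It dropped at 57° (tau6 from 0.07 to -0.015), which could be a slip in the jaws. I stop here and look.

```bash
for i in 1 2 3 4; do python3 -m inch '{"dp":[[0,0,0]],"yaw":[0]}' >/dev/null; python3 m.py; done
python3 -c "
from h import *
snap('wrist','w16');snap('side','d16',8,(225,110,300,180))"
```

```text
t 26.57 ang 55.45 m [-0.545 -0.116  0.151] F [ 0.4 -2.8  5. ] tau6 0.256 q6 -59.92
t 26.65 ang 55.49 m [-0.504 -0.09   0.149] F [-1.2 -2.1  5.5] tau6 0.168 q6 -59.95
t 26.73 ang 55.48 m [-0.477 -0.133  0.189] F [ 0.2 -3.   5.1] tau6 0.161 q6 -59.95
t 26.82 ang 55.49 m [-0.486 -0.119  0.156] F [-0.3 -2.7  5.1] tau6 0.161 q6 -59.95
```

View pics/w16.png

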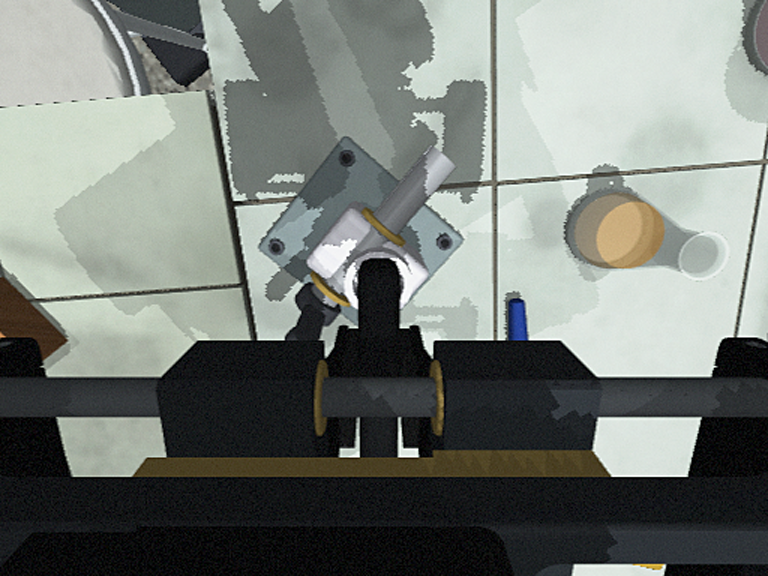

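View pics/d16.png

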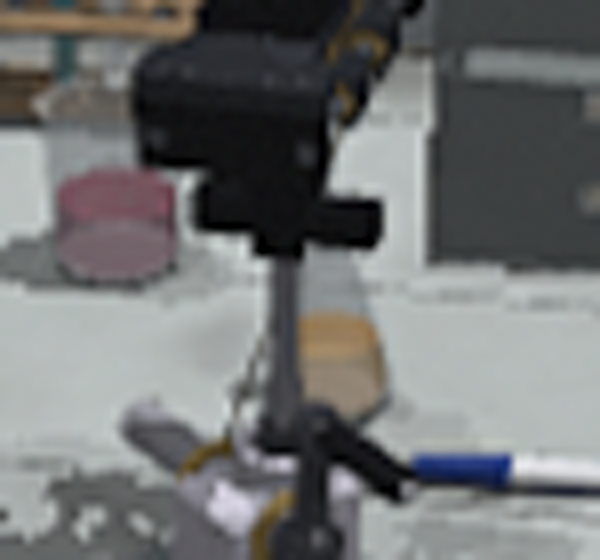

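The static torque is 0.16 N m on both moment and tau6, and about 0.185 while turning, which is in the snug band. The bar is still straight in the jaws at (378,300), and the crank is unchanged in the side view. I unwind slightly to relieve the torque, then release and rise.

```bash
python3 -m inch '{"dp":[[0,0,0],[0,0,0],[0,0,0]],"yaw":[-1,-1,0]}'; python3 m.py
python3 -m inch '{"dp":[[0,0,0],[0,0,0],[0,0,0],[0,0,0],[0,0,0],[0,0,0],[0,0,0],[0,0,0]],"yaw":[0,0,0,0,0,0,0,0]}' 55; python3 m.py
python3 -c "
from h import *
snap('wrist','w17');snap('side','d17',8,(225,110,300,180))"
```

```text
time_s: 27.17
position: [0.6134, 0.0626, 0.1533]
tcp_rot: [[0.001, 0.538, 0.843], [-0.001, 0.843, -0.538], [-1.0, -0.0, 0.001]]
force: [0.1, -2.2, 5.8]
opening: 0.172
t 27.17 ang 57.47 m [-0.497 -0.12  -0.048] F [ 0.1 -2.2  5.8] tau6 -0.109 q6 -61.95
time_s: 27.83
position: [0.613, 0.0633, 0.1526]
tcp_rot: [[-0.0, 0.54, 0.842], [0.0, 0.842, -0.54], [-1.0, -0.0, -0.0]]
force: [-0.1, -0.0, 0.2]
opening: 0.614
t 27.83 ang 57.34 m [ 0.009 -0.154 -0.02 ] F [-0.1 -0.   0.2] tau6 -0.001 q6 -61.83
```

View pics/w17.png

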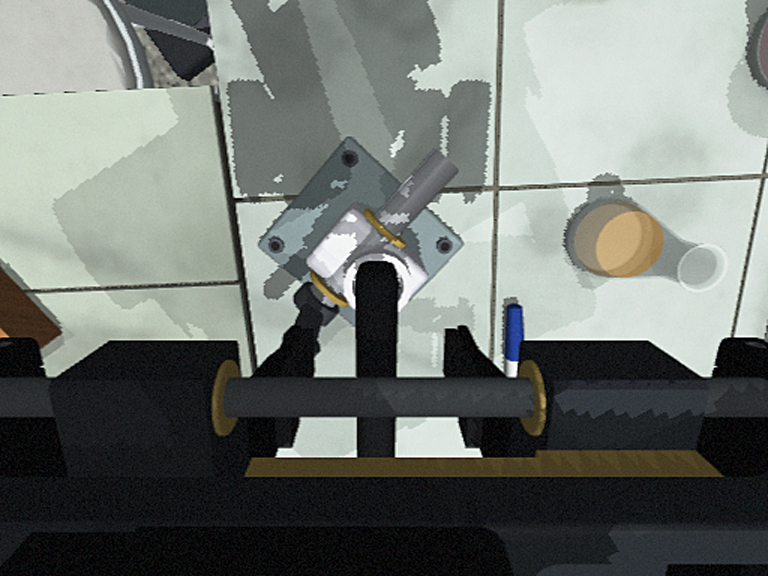

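View pics/d17.png

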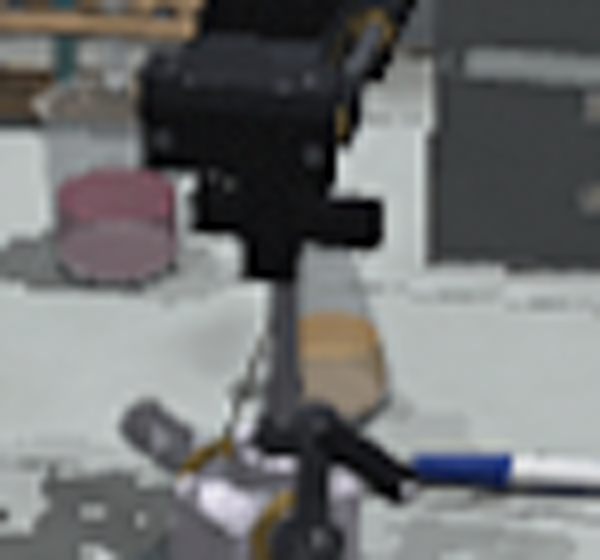

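The key stands free with no force on the tool. One torque drop during tightening is still unexplained, so I regrip and recheck the bite in small steps.

```bash
python3 -m inch '{"dp":[[0,0,0],[0,0,0],[0,0,0],[0,0,0],[0,0,0],[0,0,0],[0,0,0],[0,0,0],[0,0,0],[0,0,0],[0,0,0]],"yaw":[0,0,0,0,0,0,0,0,0,0,0]}' 5; python3 m.py
python3 -m inch '{"dp":[[0,0,0],[0,0,0],[0,0,0],[0,0,0]],"yaw":[0.5,0.5,0,0]}' >/dev/null; python3 m.py
python3 -m inch '{"dp":[[0,0,0],[0,0,0],[0,0,0]],"yaw":[0.5,0,0]}' >/dev/null; python3 m.py
python3 -m inch '{"dp":[[0,0,0]],"yaw":[0]}' >/dev/null; python3 m.py
```

```text
time_s: 28.85
position: [0.6129, 0.063, 0.1528]
tcp_rot: [[-0.0, 0.54, 0.842], [-0.0, 0.842, -0.54], [-1.0, -0.0, -0.0]]
force: [-0.2, -1.1, 0.7]
opening: 0.173
t 28.85 ang 57.34 m [-0.188 -0.026 -0.018] F [-0.2 -1.1  0.7] tau6 0.014 q6 -61.83
t 29.18 ang 56.35 m [-0.201  0.061  0.179] F [-0.7 -0.3  1.2] tau6 0.138 q6 -60.83
t 29.43 ang 55.85 m [-0.284  0.119  0.158] F [-0.7 -2.   0.8] tau6 0.162 q6 -60.33
t 29.52 ang 55.85 m [-0.225  0.101  0.141] F [-0.5 -1.   0.2] tau6 0.156 q6 -60.33
```

```bash
python3 -m inch '{"dp":[[0,0,0],[0,0,0],[0,0,0],[0,0,0]],"yaw":[0.5,0,0,0]}' >/dev/null; python3 m.py
python3 -m inch '{"dp":[[0,0,0],[0,0,0],[0,0,0],[0,0,0]],"yaw":[0.5,0,0,0]}' >/dev/null; python3 m.py
```

```text
t 29.85 ang 55.34 m [-0.389  0.091  0.143] F [-1.6 -2.2  1.7] tau6 0.178 q6 -59.83
t 30.18 ang 54.84 m [-0.34   0.09   0.202] F [-1.9 -1.6  1.8] tau6 0.18 q6 -59.33
```

The bite is confirmed: torque picks up within 1° and holds at 0.18 N m static, inside 0.16–0.21. I unwind 1°, release and rise clear.

```bash
python3 -m inch '{"dp":[[0,0,0],[0,0,0],[0,0,0],[0,0,0]],"yaw":[-0.5,-0.5,0,0]}' >/dev/null; python3 m.py
python3 -m inch '{"dp":[[0,0,0],[0,0,0],[0,0,0],[0,0,0],[0,0,0],[0,0,0],[0,0,0],[0,0,0],[0,0,0],[-5,0,0],[-10,0,0],[-20,0,0],[-20,0,0],[-20,0,0],[-20,0,0],[-20,0,0],[-20,0,0],[-20,0,0],[0,0,0],[0,0,0]],"yaw":[0,0,0,0,0,0,0,0,0,0,0,0,0,0,0,0,0,0,0,0]}' 55; python3 m.py
python3 -c "
from h import *
snap('wrist','w18');snap('side','d18',7,(215,110,315,190))"
```

```text
t 30.52 ang 55.83 m [-0.358  0.164  0.007] F [-2.1 -1.8  1.2] tau6 0.032 q6 -60.32
time_s: 32.18
position: [0.6138, 0.0632, 0.3098]
tcp_rot: [[0.004, 0.561, 0.827], [-0.0, 0.827, -0.562], [-1.0, 0.002, 0.004]]
force: [-0.1, 1.1, -1.5]
opening: 0.633
t 32.18 ang 55.84 m [ 0.013 -0.159  0.064] F [-0.1  1.1 -1.5] tau6 0.0 q6 -60.33
```

View pics/w18.png

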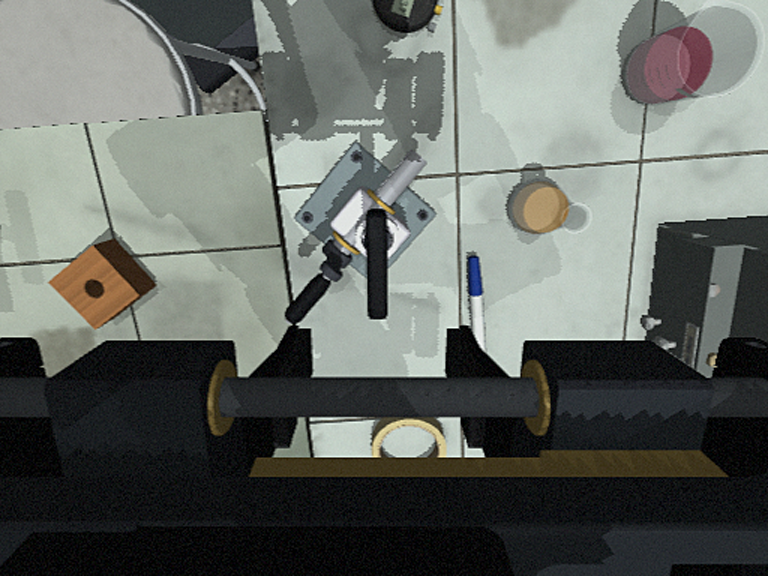

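View pics/d18.png

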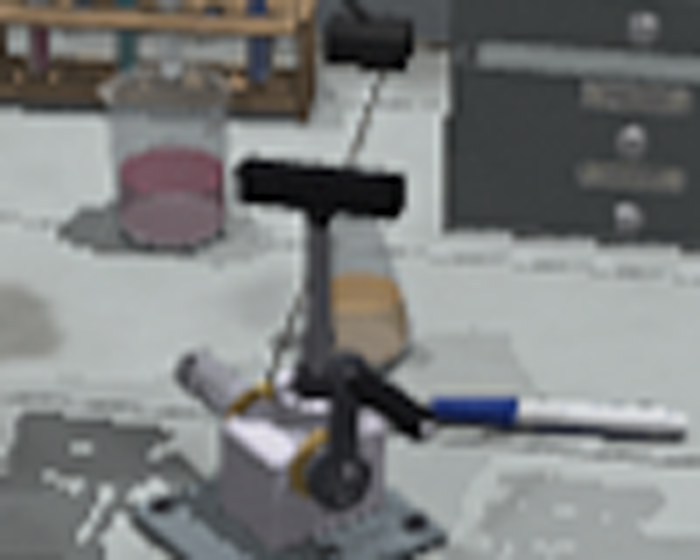

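The key stands upright in the socket, with its bar at (320,187) in the side view, and the gripper is clear. A last numeric check of the crank and key, then I hand in.

```bash
python3 -c "
from h import *
w=load('w18');d=load('d18')
R=np.array([[.9646,-.2639],[.2639,.9646]]);o=np.array([.596,.057])
for q in [(335,272),(293,317)]:
  P=plane(w,(q[0]/1.5-.2,q[1]/1.5-.2),.115);print('grip',R.T@(P[:2]-o))
D=lambda x,y:(x/7+215-.4,y/7+110-.4)
print('bar',tri((w,(377/1.5,262/1.5)),(d,D(321,187))))
print(bot.hand_in())
"
```

```text
grip [ 0.0057054  -0.04282661]
grip [ 0.00327751 -0.10244962]
bar (array([0.6135568 , 0.06376722, 0.18716308]), [np.float64(1.4), np.float64(1.4)])
the job is handed in; nothing more can be done
None
```

I turned the crank to straight up, tightened the setscrew with the smallest T-key, left the key standing in it and handed in at about 32 s of the 70 s allowed. No verdict is reported.

**Last checks before handing in:**
- **Crank:** the grip was 3 to 6 mm off the shaft axis, about 0.05 to 0.1 rad. That is inside the 0.15 limit but more than the 0.03 rad I measured just after letting it go.
- **Key:** the bar centre was at (0.6136, 0.0638, 0.187), directly over the screw and at the height of a fully seated key. It looked upright in the side view.
- **Torque:** the last turn held at about 0.18 N m without moving, against the snug range of 0.16 to 0.21. A regrip showed the screw had stayed tight.
- **Contact:** the gripper was open and clear. I moved nothing near the flask, bottle or stopwatch.

**What disagreed or went wrong:**
- **Fingertips:** both cameras showed them about 28 mm further back than the stated geometry. My first close missed the crank grip and moved nothing, and I corrected for it after that.
- **Torque dip:** the torque dropped once during tightening, from about 0.20 to 0.12 N m. I did not find the cause; the regrip check was my answer to it.
- **Screw force:** I could not measure the screw's force on the shaft directly, so I judged the bite from torque alone.

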